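Seat the scale pan, weigh out mini pumpkins, turn the display to the customer

TASK

Get the market scale ready and weigh out an order: first slide the loose steel pan plate, without lifting it off the scale, until its hole drops over the pin on the scale deck and it lies flat and roughly square with the scale. Then put mini pumpkins from the green crate on the plate until the needle comes to rest between the two long marks at the top of the dial (450 to 650 g), leaving the rest in the crate; and turn the customer display on its post to face straight out to the customer side, away from you and square with the scale, and lean it back 30 degrees from upright (its screen looking slightly up). Leave the jars and the bottle alone.

Things in the scene. Friction and masses are not known exactly. Their poses are not given: they have to be found in the camera images.
- scale: fixed white scale housing, 240 x 220 mm, top 62 mm above the table; origin on the table under the deck's centre; +x points to the customer side, away from the robot (within 0.25 rad), +y to the display post, 30 mm thick, 205 mm from the origin. Its sprung aluminium deck, 220 x 220 mm, has its top 100 mm above the table with just the plate on it and sinks straight down 33 mm per kg (35 mm at most)
- pin (a point): foot of the steel pin on the deck's top face, on its centre line 65 mm to the robot side (scale -x) of the centre; moves up and down with the deck; axes as the scale's. Pin 12 mm in diameter, 9 mm tall, the tip narrowing to 6 mm over the top 3 mm
- plate: loose steel pan plate, 200 (own x) x 210 mm (own y), 4 mm thick, 0.4 kg; origin at the centre of its underside. Rims 12 mm high on the +x, +y, -y edges. Pumpkins fit in x -40 to 95, y -100 to 100 mm. At the start it lies on the deck propped askew on the pin, its hole 30 to 75 mm from the pin (too far towards the robot), turned up to 0.25 rad from the scale
- hole (a point): centre of the plate's round 17.5 mm through hole, at its underside: plate x = -65 mm, y = 0; axes as the plate's
- fin (a point): grip fin: flat upright tab on the middle of the plate's edge nearest the robot, 6 mm thick (plate x), 44 mm wide (plate y), both faces free to pinch from above; the point is at plate x = -95 mm, 30 mm above the underside; the fin's top is 14 mm above this point; axes as the plate's
- needle (a joint): red needle of the round 88 mm dial, which lies nearly flat on the housing at its customer side, 172 mm from the scale's origin on +x, about 80 mm above the table, dial top towards the deck; rad clockwise seen from above; 0 with only the plate on the deck (short mark), 4.0 rad per kg of load, driven by the deck. The two long marks are at 1.8 and 2.6 rad; 2.2 rad points to the deck. Settles about 1 s after a load is let go
- swivel (a joint): swivel of the display about the vertical post, rad; 0 = screen faces along the scale's +x (customer side, away from the robot); positive turns the face towards the scale's +y (anticlockwise from above); range -1.4 to 1.4; friction 0.06 N m, stays where left
- tilt (a joint): lean of the display, rad; 0 = upright; positive leans the top back, away from the side the screen faces; range -0.3 to 1.2; friction 0.22 N m, stays where left
- pivot (a point): crossing point of the swivel axis (vertical) and the tilt axis (level, in the plane of the panel), 150 mm above the table; its axes turn with the swivel: x the way the screen faces, y along the tilt axis, z up
- bar (a point): middle of the round steel grip bar over the display: 10 mm thick, 72 mm long, 150 mm from pivot up the panel and 38 mm above the panel's top edge. Panel 115 mm wide, 104 tall, 14 thick. Pinch the bar across its thickness to move the display; it can turn between the fingers as it tilts. Axes: y along the bar, z up the panel, x out of the screen
- crate: fixed low green plastic crate, 270 (x) x 260 (y) x 35 mm, open on top, walls and floor 5 mm; origin under its centre on the table; the pumpkins stand in it
- big0: Bigger mini pumpkin: squat, ribbed, 64 mm across, body 40 mm tall with flat underside, upright round woody stalk 12 mm thick on top reaching to 66 mm; origin at the centre of the underside, z up along the stalk; 124 to 186 g. One of up to 2 of this size; may be absent.
- big1: Bigger mini pumpkin: squat, ribbed, 64 mm across, body 40 mm tall with flat underside, upright round woody stalk 12 mm thick on top reaching to 66 mm; origin at the centre of the underside, z up along the stalk; 124 to 186 g. One of up to 2 of this size; may be absent.
- small0: Smaller mini pumpkin: squat, ribbed, 52 mm across, body 36 mm tall with flat underside, upright round woody stalk 12 mm thick on top reaching to 62 mm; origin at the centre of the underside, z up along the stalk; 80 to 120 g. One of up to 6 of this size; may be absent.
- small1: Smaller mini pumpkin: squat, ribbed, 52 mm across, body 36 mm tall with flat underside, upright round woody stalk 12 mm thick on top reaching to 62 mm; origin at the centre of the underside, z up along the stalk; 80 to 120 g. One of up to 6 of this size; may be absent.
- small2: Smaller mini pumpkin: squat, ribbed, 52 mm across, body 36 mm tall with flat underside, upright round woody stalk 12 mm thick on top reaching to 62 mm; origin at the centre of the underside, z up along the stalk; 80 to 120 g. One of up to 6 of this size; may be absent.
- small3: Smaller mini pumpkin: squat, ribbed, 52 mm across, body 36 mm tall with flat underside, upright round woody stalk 12 mm thick on top reaching to 62 mm; origin at the centre of the underside, z up along the stalk; 80 to 120 g. One of up to 6 of this size; may be absent.
- small4: Smaller mini pumpkin: squat, ribbed, 52 mm across, body 36 mm tall with flat underside, upright round woody stalk 12 mm thick on top reaching to 62 mm; origin at the centre of the underside, z up along the stalk; 80 to 120 g. One of up to 6 of this size; may be absent.
- small5: Smaller mini pumpkin: squat, ribbed, 52 mm across, body 36 mm tall with flat underside, upright round woody stalk 12 mm thick on top reaching to 62 mm; origin at the centre of the underside, z up along the stalk; 80 to 120 g. One of up to 6 of this size; may be absent.
- jam: bystander: jam jar, 68 mm across, 100 mm tall, on the table; origin at its underside; leave alone
- juice: bystander: juice bottle, 62 mm across, 150 mm tall; origin at its underside; leave alone
- honey: bystander: honey jar, 60 mm across, 85 mm tall; origin at its underside; leave alone
Mind the look-alikes: they are no part of the job. Leave any pink look-alike of the small2 alone. Leave any black or blue look-alike of the big0 alone.

How it is judged:
By the outcome, as a careful person would: the job done as asked, in the order asked, and still so for the second after the job is handed in, with the robot touching nothing.
Of big0, big1, small0, small1, small2, small3, small4, small5 only 6 to 8 are there at a start; the rules pass over those that are not, and their reading is None.
At some moment in a run one of big0, big1, small0, small1, small2, small3, small4, small5 may be knocked a few centimetres aside while the robot is not near it.
It also fails if it takes over 210 s, if anything falls off the work surface, if the arm or the gripper's body presses on something with over 40 N, if the wrist force passes 120 N, or if a joint passes its speed limit or range.

ROBOT

A 6-joint arm with a two-finger parallel gripper is mounted at the origin on the work surface. World frame = base frame: x ahead of the robot, y to its left, z up, the work surface at z = 0. Lengths are in mm, angles in rad, forces in N, time in s.
With the tool pointing down it reaches from about 275 to 750 mm from the base axis. Payload 10.2 kg.
Tool frame: the origin (TCP) lies on the centre line of the jaws, within the pads' length; the fingertips stand 17 mm ahead of it and the grasp point (between the pads) lies 2 mm behind it; z points along the fingers, y is the line along which they close (so a half turn about z gives the same grasp; the last joint's range is limited). The gripper opens to 85 mm and grips with 20 to 120 N. Pads are 22 mm wide; open, the fingers measure 114 mm over their backs; the gripper's body (76 mm by 85 mm) begins 54 mm behind the grasp point. The pads swing forward as they close: fully open they stand 13 mm farther back than shut.
Start: joints at [1.125, 0.313, 1.498, -0, 1.331, -0.223], TCP at [116.017, 512.027, 248.294] pointing down, gripper open.
Joint ranges: [-2.94, 2.94], [-0.97, 2.17], [0.19, 2.56], [-1.23, 4.37], [0.02, 3.11], [-2.88, 2.88]. Speed limits (rad/s): [2.39, 2.39, 3.01, 3.14, 3.14, 3.14].

INTERFACE

Orientations are given as a unit quaternion [w, x, y, z].
In Python, from rig import ctrl gives the robot as it stands. The module is installed in compiled form; this text tells all that it offers.
- The arm moves only by the shell command python3 -m jog 'ROWS' [FORCE]. ROWS is JSON, a list of rows, each an object with "delta_pos": the shift along the world's x, y, z in mm, a list of three; "angular": the turn, a rotation vector about the world's x, y, z in rad, a list of three; "fingers": the opening, from 0 (shut) to 1 (fully open). In form: [{"delta_pos": [tx, ty, tz], "angular": [rx, ry, rz], "fingers": fingers}, ...]. A call has 1 to 10 rows; each row is the pose to reach, as a shift and turn from the pose commanded when the call began; what a row does not reach only later rows make up. A row lasts 1/8 s, in which the tool goes at most 62.5 mm and 10.7 degrees, less where a joint would pass 70% of its speed; a pose out of reach is approached as far as the arm can. A call with a gripper value outside its range is refused whole. The fingers move at their own pace and stop on an object; FORCE is the grip in N (left out, the last holds). Time passes only in rows, so rows that repeat a pose let the fingers close. It gives the time, the measured TCP pose, the force, the opening and the grip force at its end, in the units of the state.
- ctrl.sense(): the state, without advancing time (a new reading comes with each control period).
- ctrl.capture(name): name is "scene" or "top" or "wrist"; returns a dict with "pixels" (420x560x3 uint8, blue, green, red), "fx", "fy", "cx", "cy" (pixels), "R" (3x3) and "t" (3): a world point X has camera coordinates R X + t. Camera axes: x right, y down, z forward; pixel columns grow to the right and rows downward; lengths in mm; the calibration is good to about 2 mm. A picture is of the moment at which its call begins. There is no depth.
- ctrl.finish_job(): hands the job in; it is judged then, once.
The state is a dict: "time_s": time; "joints": joint angles; "dq": joint speeds; "tau": joint torques, N m; "eef_pos": TCP position; "ee_rot": TCP orientation; "force": force on the tool from outside, world axes, zero at the start; "wrist_torque": the same for the moment, N m; "grip_width": opening from 0.0 (shut) to 1.0 (fully open); "grip_force": force on a finger pad.
Only numpy, scipy, OpenCV 4.12 (cv2) and the standard library are available. Lean on these libraries where they do the work, as an engineer would, in place of code of your own. Each camera call takes 0.05 s, during which the arm holds its last target. There are 200 camera calls.

## Working session

There is one attempt and no reset: what is moved stays moved. The work goes in short steps, Python scripts to look and compute and a shell command to move; the robot and the scene stay as the last step left them, time stands still between calls to the robot, and variables do not carry over. Pictures are saved under pics/ and viewed, at most 14 in all, crops included, and the job is handed in when it is done.

```bash
mkdir -p pics; cat > h.py <<'E'
import numpy as np, cv2
from rig import ctrl
def cap(n,f=None):
    c=ctrl.capture(n); c['R']=np.array(c['R']).reshape(3,3); c['t']=np.array(c['t']).ravel(); c['pixels']=np.array(c['pixels'],dtype=np.uint8)
    if f: cv2.imwrite('pics/'+f,c['pixels'])
    return c
def ray(c,u,v):
    d=c['R'].T@np.array([(u-c['cx'])/c['fx'],(v-c['cy'])/c['fy'],1]); o=-c['R'].T@c['t']; return o,d/np.linalg.norm(d)
def onz(c,u,v,z):
    o,d=ray(c,u,v); return o+d*(z-o[2])/d[2]
def proj(c,X):
    p=c['R']@np.array(X,float)+c['t']; return np.array([c['fx']*p[0]/p[2]+c['cx'],c['fy']*p[1]/p[2]+c['cy']])
def two(c1,p1,c2,p2):
    o1,d1=ray(c1,*p1);o2,d2=ray(c2,*p2)
    s=np.linalg.lstsq(np.c_[d1,-d2],o2-o1,rcond=None)[0]
    a,b=o1+s[0]*d1,o2+s[1]*d2
    return (a+b)/2,np.linalg.norm(a-b)
E
python3 - <<'E'
from h import *
import pickle
for n in ['scene','top']:
    c=cap(n,n+'0.png'); pickle.dump(c,open(n+'.pkl','wb')); print(n,-c['R'].T@c['t'],c['fx'],c['R'][2])
E
```

```text
scene [1281.73041544  -96.13554909 1264.74318818] 531.2220568027041 [-0.54010125  0.01764518 -0.84141505]
top [ 398.36761131  -71.5998081  1270.33259221] 459.16731152628137 [ 0.17567439 -0.00301574 -0.98444371]
```

View pics/scene0.png

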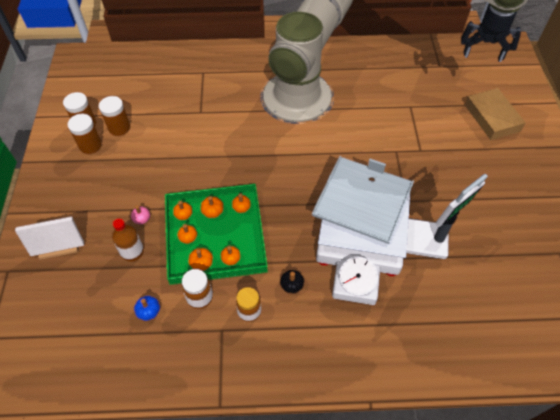

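View pics/top0.png

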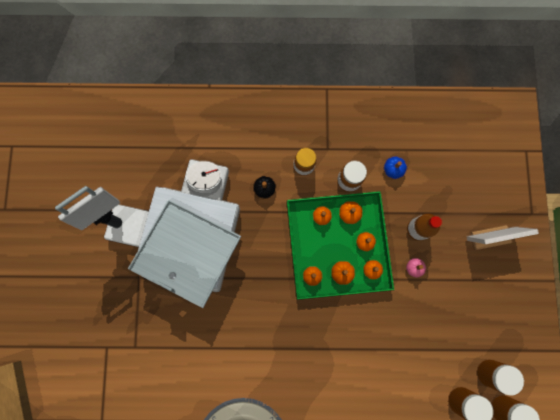

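Scene: the plate is at about (365,197) with its fin at (376,167), the dial at (358,275), the display at (460,210), and the crate at (215,232) with 6 pumpkins visible. Top: the crate at (340,246) holds 6, the plate is at (185,253), and the display is at (90,207). The look-alikes are pink (416,268), blue (395,167) and black (264,187). I'll enlarge these areas.

```bash
python3 - <<'E'
from h import *
import pickle
s=pickle.load(open('scene.pkl','rb'));t=pickle.load(open('top.pkl','rb'))
a=cv2.resize(t['pixels'][150:315,45:255],None,fx=3.8,fy=3.6,interpolation=cv2.INTER_CUBIC)[:600]
b=cv2.resize(t['pixels'][150:315,50:250],(400,330),interpolation=cv2.INTER_CUBIC)
c=cv2.resize(s['pixels'][145:310,300:500],(400,330),interpolation=cv2.INTER_CUBIC)
d=cv2.resize(t['pixels'][185:305,280:425],(400,270) ,interpolation=cv2.INTER_CUBIC)
e=cv2.resize(s['pixels'][180:300,130:275],(400,270) ,interpolation=cv2.INTER_CUBIC)
cv2.imwrite('pics/z0.png',np.vstack([np.hstack([b,c]),np.hstack([d,e])]))
# pumpkins
for n,C in (('top',t),('scene',s)):
    hsv=cv2.cvtColor(C['pixels'],cv2.COLOR_BGR2HSV)
    g=cv2.inRange(hsv,(45,120,40),(75,255,255)); x0=np.array(max(cv2.findContours(g,0,2)[0],key=cv2.contourArea)); 
    r=cv2.minAreaRect(x0); print(n,'crate',r)
    # straight mapping of corners at z=35
    for p in cv2.boxPoints(r): print('  corner35',onz(C,*p,35).round()[:2])
    o=cv2.inRange(hsv,(3,170,90),(18,255,255))
    for k in cv2.findContours(o,0,2)[0]:
        if cv2.contourArea(k)>60:
            (u,v),w,_=cv2.minAreaRect(k); print(n,np.round([u,v,*w],1),cv2.contourArea(k),onz(C,u,v,25).round(1)[:2])
E
```

```text
top crate ((340.04949951171875, 244.49505615234375), (100.4987564086914, 98.11067962646484), 84.2894058227539)
  corner35 [ 647. -112.]
  corner35 [ 677. -381.]
  corner35 [ 405. -398.]
  corner35 [ 378. -139.]
top [312.5 275.5  17.   17. ] 234.5 [ 440.7 -183.3]
top [342.5 272.5  21.   21. ] 367.5 [ 449.4 -264.1]
top [372.5 269.5  17.   17. ] 243.5 [ 458.1 -345.1]
top [365.5 241.5  17.   17. ] 235.0 [ 533.6 -328.3]
top [430.4 220.1  24.2  12.5] 117.0 [ 594.3 -508.4]
top [322.  215.5  17.   16. ] 226.5 [ 604.3 -210.6]
top [350.5 212.5  21.   21. ] 354.5 [ 613.4 -289.2]
scene crate ((212.27938842773438, 233.297119140625), (90.69654846191406, 100.69046783447266), 83.0656509399414)
  corner35 [ 406. -416.]
  corner35 [ 374. -133.]
  corner35 [ 663. -108.]
  corner35 [ 688. -363.]
scene [248.  299.5  27.   24. ] 504.0 [ 732.2 -159.9]
scene [198.5 292.1  12.   26.6] 74.0 [ 707.4 -285.5]
scene [200.  258.5  22.   21. ] 359.0 [ 610.7 -286.2]
scene [230.  255.5  17.   18. ] 236.0 [ 604.6 -207.2]
scene [186.8 233.8  16.3  18.4] 228.5 [ 533.1 -325.6]
scene [121.3 233.3  30.4  22.6] 502.5 [ 525.  -503.8]
scene [182.2 210.3  16.3  17. ] 216.5 [ 456.  -342.8]
scene [211.5 206.5  19.   21. ] 319.5 [ 446.4 -261.5]
scene [241.  203.5  16.3  16.3] 208.0 [ 439.3 -178.7]
scene [ 87.5 142.9  22.8  26.7] 330.0 [ 199.  -647.1]
scene [116.9 123.7  25.4  22.7] 337.0 [ 123.9 -567.7]
```

View pics/z0.png

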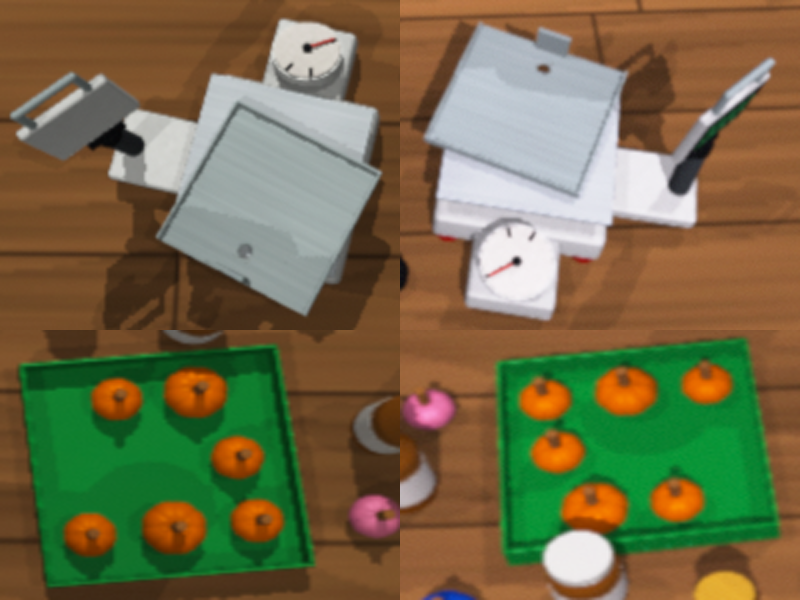

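```bash
python3 - <<'E'
from h import *
import pickle
s=pickle.load(open('scene.pkl','rb'));t=pickle.load(open('top.pkl','rb'))
T=lambda u,v:(50+u/2,150+v/2)
S=lambda u,v:(300+(u-400)/2,145+v/2)
P=lambda n,a,b:print(n,*[np.round(x,1) for x in two(t,T(*a),s,S(*b))])
print('deck',onz(t,*T(213,75),100),onz(t,*T(377,108),100))
print('deckS',onz(s,*S(612,222),100),onz(s,*S(440,207),100))
P('dial',(306,48),(516,262)); P('hole',(245,250),(543,69)); P('finL',(245,278),(553,40))
P('bar1',(15,122),(772,62));P('bar2',(75,75),(735,95))
P('c+x+y',(240,105),(577,194));P('c+x-y',(380,172),(428,138));P('c-x-y',(306,315),(482,25));P('c-x+y',(158,238),(626,72))
for z in (104,110): print(onz(s,*S(577,194),z),onz(s,*S(428,138),z),'hole',onz(t,*T(245,250),z),onz(s,*S(543,69),z))
E
```

```text
deck [662.02612182 228.86378268 100.        ] [620.18282332  14.14478609 100.        ]
deckS [662.92976957 236.75065295 100.        ] [633.84141727  24.83342414 100.        ]
dial [704.4 113.2  81.2] 2.7
hole [436.  175.5 115.6] 4.3
finL [402.3 180.5 133.5] 24.6
bar1 [565.5 394.9 290.7] 7.4
bar2 [616.6 334.3 299.8] 14.4
c+x+y [622.5 195.1 101.4] 7.1
c+x-y [536.   12.1 108.6] 8.2
c-x-y [357.6  98.9 115.6] 8.4
c-x+y [449.7 283.4 121.5] 5.6
[623.69433247 198.13720318 104.        ] [532.96825967  16.62615951 104.        ] hole [436.29485713 175.7877354  104.        ] [427.23202695 180.51353822 104.        ]
[627.09578814 196.61607729 110.        ] [536.83868766  16.04328274 110.        ] hole [436.09974685 174.51509219 110.        ] [431.64901632 179.08351086 110.        ]
```

```bash
cat >> h.py <<'E'
from scipy.spatial.transform import Rotation as Rn
def st():
    s=ctrl.sense(); q=s['ee_rot']; M=Rn.from_quat([q[1],q[2],q[3],q[0]]).as_matrix()
    print('t',round(s['time_s'],2),'p',np.round(s['eef_pos'],1),'ytool yaw',round(np.arctan2(M[1,1],M[0,1]),3),'z',M[:,2].round(3),'F',np.round(s['force'],1),'g',round(s['grip_width'],3),round(s['grip_force'],1),'j6',round(s['joints'][5],2))
    return s,M
E
python3 -c "
from h import *
st()"
python3 -m jog '[{"delta_pos":[60,-70,40],"angular":[0,0,0],"fingers":1},{"delta_pos":[280,-320,60],"angular":[0,0,0],"fingers":1},{"delta_pos":[280,-320,60],"angular":[0,0,0],"fingers":1},{"delta_pos":[280,-320,60],"angular":[0,0,0],"fingers":1},{"delta_pos":[280,-320,60],"angular":[0,0,0],"fingers":1},{"delta_pos":[280,-320,60],"angular":[0,0,0],"fingers":1},{"delta_pos":[280,-320,60],"angular":[0,0,0],"fingers":1},{"delta_pos":[280,-320,60],"angular":[0,0,0],"fingers":1},{"delta_pos":[280,-320,60],"angular":[0,0,0],"fingers":1},{"delta_pos":[280,-320,60],"angular":[0,0,0],"fingers":1}]' 20
python3 -c "
from h import *
st(); c=cap('wrist','w1.png'); print(-c['R'].T@c['t'],c['fx'],c['R'])"
```

```text
t 0.1 p [115.9 511.8 247.8] ytool yaw 1.348 z [-0.    -0.001 -1.   ] F [ 0.2 -0.3 -0.9] g 0.996 0.0 j6 -0.22
time_s: 1.35
eef_pos: [395.3, 192.9, 308.2]
ee_rot: [-0.0, 0.11, 0.994, 0.0]
force: [1.0, -0.3, 0.0]
grip_width: 1.004
grip_force: 0.0
t 1.35 p [395.3 192.9 308.2] ytool yaw 1.35 z [-0.  0. -1.] F [ 1.  -0.3  0. ] g 1.004 0.0 j6 -1.16
[314.75822273 210.39615278 433.49051387] 304.9360765621124 [[ 2.19939853e-01  9.75513296e-01 -5.19583680e-04]
 [ 9.23593553e-01 -2.08062488e-01  3.22001475e-01]
 [ 3.14008615e-01 -7.13008411e-02 -9.46739024e-01]]
```

View pics/w1.png

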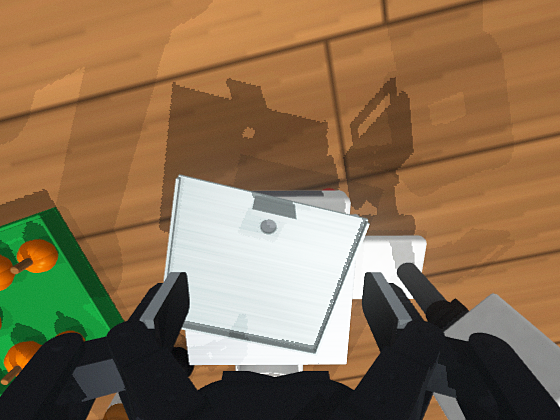

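The wrist view shows the dark fin face at about (253–297, 192–218), the hole at (268,226), the near plate corners at (178,176) and (368,222), and the far corners at (183,328) and (316,352).

```bash
python3 - <<'E'
from h import *
c=cap('wrist'); t=cap('top'); s=cap('scene')
for z in (112,115): print('hole',onz(c,268,226,z).round(1))
for z in (155,158): print('fintop',onz(c,254,214,z).round(1),onz(c,297,218,z).round(1))
L=onz(c,178,176,117);R=onz(c,368,222,117);f1=onz(c,316,352,112);f0=onz(c,183,328,112)
print(L,R,f0,f1,'yaw',-np.arctan2(*(R-L)[:2]),-np.arctan2(*(f1-f0)[:2]),(L+R+f0+f1)/4)
print('hole tri',two(c,(268,226),t,(172.5,275)))
print('hole proj in top', proj(t,[436,175,114]),proj(s,[436,175,114]))
E
```

```text
hole [435.6 174.5 112. ]
hole [434.5 174.9 115. ]
fintop [404.4 169.  155. ] [417.5 208.7 155. ]
fintop [403.4 169.4 158. ] [416.4 208.7 158. ]
[357.84456004  95.40675412 117.        ] [453.43802754 284.2972542  117.        ] [548.01751473  36.64656663 112.        ] [623.17208801 195.77878773 112.        ] yaw -0.4684987724294127 -0.4412247076319598 [495.61804758 153.03234067 114.5       ]
hole tri (array([436.08746973, 174.38024665, 110.68846674]), np.float64(0.02968617050574226))
hole proj in top [171.96517669 274.9831643 ] [370.40842859 179.95433597]
```

```bash
python3 -m jog '[{"delta_pos":[13,-4,-40],"angular":[0,0,-1.79],"fingers":0.5},{"delta_pos":[13,-4,-80],"angular":[0,0,-1.79],"fingers":0.5},{"delta_pos":[13,-4,-80],"angular":[0,0,-1.79],"fingers":0.5},{"delta_pos":[13,-4,-80],"angular":[0,0,-1.79],"fingers":0.5},{"delta_pos":[13,-4,-80],"angular":[0,0,-1.79],"fingers":0.5},{"delta_pos":[13,-4,-80],"angular":[0,0,-1.79],"fingers":0.5},{"delta_pos":[13,-4,-80],"angular":[0,0,-1.79],"fingers":0.5},{"delta_pos":[13,-4,-80],"angular":[0,0,-1.79],"fingers":0.5},{"delta_pos":[13,-4,-80],"angular":[0,0,-1.79],"fingers":0.5},{"delta_pos":[13,-4,-80],"angular":[0,0,-1.79],"fingers":0.5}]' 20
python3 -c "
from h import *
s,M=st(); c=cap('wrist','w2.png'); print(proj(c,[411,189,157]),proj(c,s['eef_pos']))"
```

```text
time_s: 2.8
eef_pos: [408.8, 188.4, 228.3]
ee_rot: [0.0, 0.846, 0.533, 0.0]
force: [0.1, -0.1, -0.5]
grip_width: 0.499
grip_force: 0.0
t 2.8 p [408.8 188.4 228.3] ytool yaw -0.446 z [ 0.  0. -1.] F [ 0.1 -0.1 -0.5] g 0.499 0.0 j6 0.62
[276.76731967 231.4134634 ] [273.99494956 291.56704286]
```

View pics/w2.png

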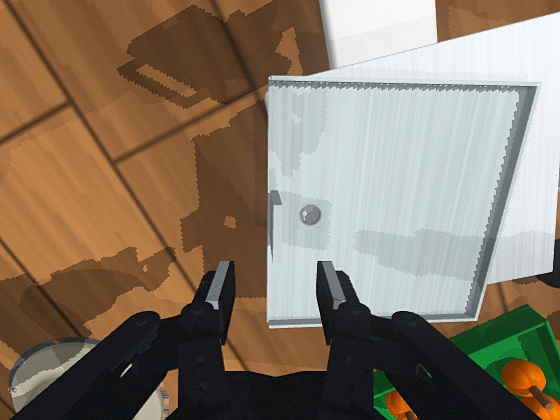

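The view shows the fin end-on at (275, 190–233), square with the image and centred between the jaws at column 274. I'll descend and pinch it.

```bash
python3 -m jog '[{"delta_pos":[0,0,-50],"angular":[0,0,0],"fingers":0.5},{"delta_pos":[0,0,-84],"angular":[0,0,0],"fingers":0.5},{"delta_pos":[0,0,-84],"angular":[0,0,0],"fingers":0.5},{"delta_pos":[0,0,-84],"angular":[0,0,0],"fingers":0},{"delta_pos":[0,0,-84],"angular":[0,0,0],"fingers":0},{"delta_pos":[0,0,-84],"angular":[0,0,0],"fingers":0},{"delta_pos":[0,0,-84],"angular":[0,0,0],"fingers":0},{"delta_pos":[0,0,-84],"angular":[0,0,0],"fingers":0}]' 25
python3 -c "
from h import *
s,M=st(); c=cap('wrist','w3.png')
t=cap('top'); s=cap('scene')
z=np.hstack([cv2.resize(t['pixels'][150:315,50:250],(400,330),interpolation=2),cv2.resize(s['pixels'][145:310,300:500],(400,330),interpolation=2)]);cv2.imwrite('pics/z3.png',z)"
```

```text
time_s: 3.85
eef_pos: [409.2, 188.1, 144.5]
ee_rot: [0.0, 0.845, 0.535, 0.0]
force: [1.2, 0.6, -0.4]
grip_width: 0.065
grip_force: 25.7
t 3.85 p [409.2 188.1 144.5] ytool yaw -0.442 z [ 0.  0. -1.] F [ 1.2  0.6 -0.4] g 0.065 25.7 j6 0.61
```

```bash
python3 -m jog '[{"delta_pos":[5,-4,0],"angular":[0,0,0.04],"fingers":0},{"delta_pos":[10,-8,-0.5],"angular":[0,0,0.08],"fingers":0},{"delta_pos":[15,-12,-1],"angular":[0,0,0.12],"fingers":0},{"delta_pos":[20,-17,-1.5],"angular":[0,0,0.17],"fingers":0},{"delta_pos":[24,-20,-2],"angular":[0,0,0.22],"fingers":0},{"delta_pos":[24,-20,-2],"angular":[0,0,0.27],"fingers":0},{"delta_pos":[24,-20,-2],"angular":[0,0,0.27],"fingers":0}]' 
python3 -c "
from h import *
s,M=st(); c=cap('wrist','w3.png')
t=cap('top'); s=cap('scene')
z=np.hstack([cv2.resize(t['pixels'][150:315,50:250],(400,330),interpolation=2),cv2.resize(s['pixels'][145:310,300:500],(400,330),interpolation=2)])
w=cv2.resize(c['pixels'],(360,270)); cv2.imwrite('pics/z3.png',np.vstack([z,np.hstack([w,np.zeros((270,440,3),np.uint8)])]))"
```

```text
time_s: 4.88
eef_pos: [432.9, 167.8, 142.2]
ee_rot: [-0.0, 0.765, 0.644, -0.0]
force: [-0.3, -2.8, -0.5]
grip_width: 0.065
grip_force: 25.8
t 4.88 p [432.9 167.8 142.2] ytool yaw -0.173 z [-0.001 -0.    -1.   ] F [-0.3 -2.8 -0.5] g 0.065 25.8 j6 0.29
```

View pics/z3.png

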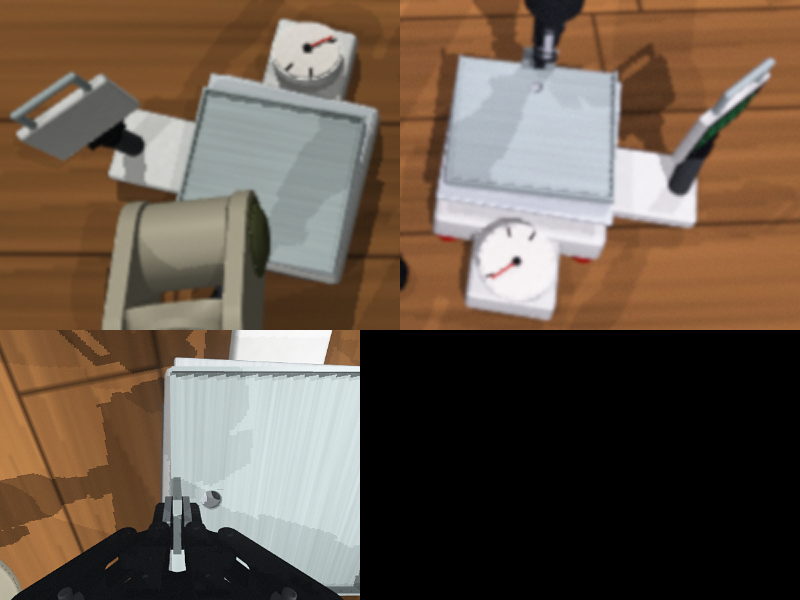

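The plate is now nearly square on the deck. In the wrist inset the hole is at about (213,499), perhaps with the pin showing inside it. I'll enlarge that.

```bash
python3 -c "
import cv2
a=cv2.imread('pics/w3.png'); cv2.imwrite('pics/w3z.png',cv2.resize(a[30:300,240:560],None,fx=2.2,fy=2.2,interpolation=2))"
```

```text
(no output)
```

View pics/w3z.png

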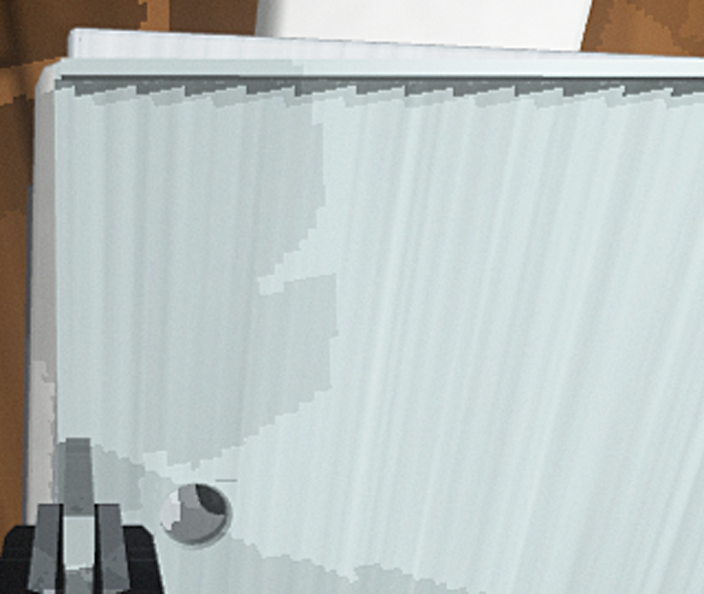

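```bash
python3 - <<'E'
from h import *
c=cap('wrist')
Z=lambda u,v,z:onz(c,240+u/2.2,30+v/2.2,z)
a,b=Z(72,30,100),Z(704,62,100); print('deck +y edge',a,b,np.arctan2(*(b-a)[[1,0]]))
d=Z(25,500,100); print('near edge corner',a,'near pt',d, np.arctan2(*(a-d)[[1,0]])-np.pi/2)
for z in (108,113): print('hole',Z(196,515,z).round(1))
print('blob',Z(208,518,108))
E
```

```text
deck +y edge [451.53235573 278.66145122 100.        ] [590.47209845 247.79615911 100.        ] -0.21859894337370933
near edge corner [451.53235573 278.66145122 100.        ] near pt [418.31582301 166.67019502 100.        ] -0.2883340106352321
hole [463.7 158.4 108. ]
hole [463.2 161.2 113. ]
blob [466.80052127 156.9161069  108.        ]
```

```bash
python3 -m jog '[{"delta_pos":[2,0,-0.5],"angular":[0,0,-0.03],"fingers":0},{"delta_pos":[4,-0.5,-1],"angular":[0,0,-0.03],"fingers":0},{"delta_pos":[6,-1,-1.5],"angular":[0,0,-0.03],"fingers":0},{"delta_pos":[8,-1,-2],"angular":[0,0,-0.03],"fingers":0},{"delta_pos":[8,-1,-2],"angular":[0,0,-0.03],"fingers":0}]' 
python3 -c "
from h import *
s,M=st(); c=cap('wrist','w4.png');a=c['pixels']
cv2.imwrite('pics/w4z.png',cv2.resize(a[190:300,240:380],None,fx=4,fy=4,interpolation=2))"
```

```text
time_s: 5.7
eef_pos: [441.1, 167.0, 140.0]
ee_rot: [-0.0, 0.775, 0.632, -0.0]
force: [0.8, 1.6, -4.2]
grip_width: 0.069
grip_force: 25.3
t 5.7 p [441.1 167.  140. ] ytool yaw -0.202 z [-0.  0. -1.] F [ 0.8  1.6 -4.2] g 0.069 25.3 j6 0.31
```

View pics/w4z.png

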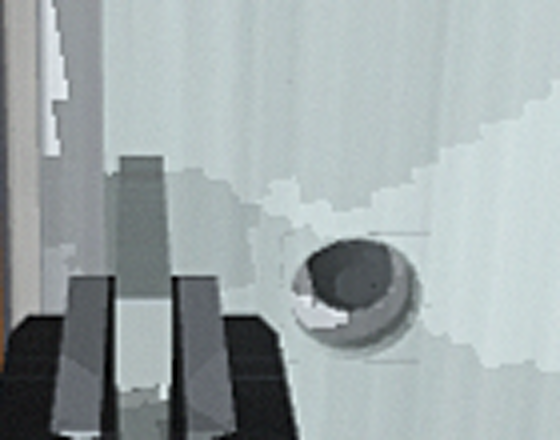

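Through the hole at (355,297) the dark pin shows at about (350,275). Part of that offset is parallax, and the gripper is carrying the plate's near edge. I'll shift it a little in +y and lower.

```bash
python3 -m jog '[{"delta_pos":[0,1.5,0],"angular":[0,0,0],"fingers":0},{"delta_pos":[0,1.5,-2],"angular":[0,0,0],"fingers":0},{"delta_pos":[0,1.5,-4],"angular":[0,0,0],"fingers":0},{"delta_pos":[0,1.5,-6],"angular":[0,0,0],"fingers":0},{"delta_pos":[0,1.5,-6],"angular":[0,0,0],"fingers":0}]' 
python3 -c "
from h import *
s,M=st(); c=cap('wrist','w5.png');a=c['pixels']
cv2.imwrite('pics/w5z.png',cv2.resize(a[190:300,240:380],None,fx=4,fy=4,interpolation=2))"
```

```text
time_s: 6.38
eef_pos: [441.1, 168.5, 134.3]
ee_rot: [0.0, 0.775, 0.632, 0.0]
force: [-2.3, -0.0, -0.9]
grip_width: 0.065
grip_force: 25.7
t 6.38 p [441.1 168.5 134.3] ytool yaw -0.202 z [ 0. -0. -1.] F [-2.3 -0.  -0.9] g 0.065 25.7 j6 0.32
```

View pics/w5z.png

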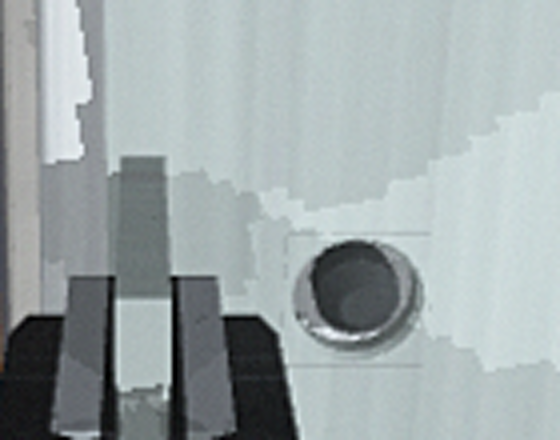

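The pin's tip at (366,300) is centred in the hole at (360,297). I'll open and let the plate settle.

```bash
python3 -m jog '[{"delta_pos":[0,0,-2],"angular":[0,0,0],"fingers":0},{"delta_pos":[0,0,-3],"angular":[0,0,0],"fingers":0.2},{"delta_pos":[0,0,-3],"angular":[0,0,0],"fingers":0.3},{"delta_pos":[0,0,-3],"angular":[0,0,0],"fingers":0.3},{"delta_pos":[0,0,70],"angular":[0,0,0],"fingers":0.5},{"delta_pos":[0,0,100],"angular":[0,0,0],"fingers":0.5},{"delta_pos":[0,0,100],"angular":[0,0,0],"fingers":0.5},{"delta_pos":[0,0,100],"angular":[0,0,0],"fingers":0.5}]' 
python3 -c "
from h import *
s,M=st(); c=cap('wrist','w6.png');a=c['pixels']
t=cap('top');s=cap('scene')
z=np.hstack([cv2.resize(a,(440,330)),cv2.resize(s['pixels'][145:310,300:480],(360,330),interpolation=2)])
cv2.imwrite('pics/w6z.png',np.vstack([z,cv2.resize(a[150:210,210:410],(800,240),interpolation=2)]))"
```

```text
time_s: 7.42
eef_pos: [440.6, 168.5, 233.4]
ee_rot: [-0.0, 0.775, 0.632, -0.001]
force: [-1.0, -0.8, -1.2]
grip_width: 0.501
grip_force: 0.0
t 7.42 p [440.6 168.5 233.4] ytool yaw -0.202 z [-0.001 -0.    -1.   ] F [-1.  -0.8 -1.2] g 0.501 0.0 j6 0.32
```

View pics/w6z.png

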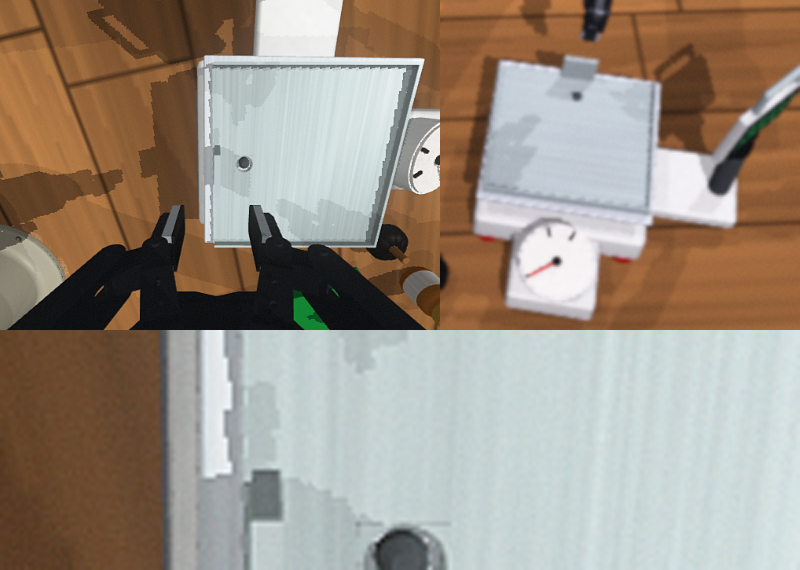

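The plate is seated: the pin shows in the hole at about (245,163) in the upper-left inset, the plate is parallel to the deck, and the needle is at zero. Next is the big pumpkin at (448,-263).

```bash
python3 -m jog '[{"delta_pos":[0,-50,0],"angular":[0,0,0],"fingers":0.5},{"delta_pos":[7,-431,-33],"angular":[0,0,0],"fingers":0.5},{"delta_pos":[7,-431,-33],"angular":[0,0,0],"fingers":0.5},{"delta_pos":[7,-431,-33],"angular":[0,0,0],"fingers":0.5},{"delta_pos":[7,-431,-33],"angular":[0,0,0],"fingers":0.5},{"delta_pos":[7,-431,-33],"angular":[0,0,0],"fingers":0.5},{"delta_pos":[7,-431,-33],"angular":[0,0,0],"fingers":0.5},{"delta_pos":[7,-431,-33],"angular":[0,0,0],"fingers":0.5},{"delta_pos":[7,-431,-33],"angular":[0,0,0],"fingers":0.5},{"delta_pos":[7,-431,-33],"angular":[0,0,0],"fingers":0.5}]' 
cat >> h.py <<'E'
def pumps(C,z=26,amin=60):
    hsv=cv2.cvtColor(C['pixels'],cv2.COLOR_BGR2HSV); o=cv2.inRange(hsv,(3,170,90),(18,255,255))
    for k in cv2.findContours(o,0,2)[0]:
        if cv2.contourArea(k)>amin:
            x,y,w,h=cv2.boundingRect(k); print([x,y,w,h],onz(C,x+w/2,y+h/2,z).round(1)[:2])
E
python3 -c "
from h import *
s,M=st(); c=cap('wrist','w7.png'); pumps(c,26,200); print(proj(c,[448,-263,60]),proj(c,s['eef_pos']));print('top');pumps(cap('top'));print('scene');pumps(cap('scene'))"
```

```text
time_s: 8.82
eef_pos: [448.2, -261.2, 201.3]
ee_rot: [-0.0, 0.774, 0.633, 0.0]
force: [0.2, -0.2, 0.1]
grip_width: 0.499
grip_force: 0.0
t 8.82 p [ 448.2 -261.2  201.3] ytool yaw -0.201 z [-0.  0. -1.] F [ 0.2 -0.2  0.1] g 0.499 0.0 j6 -0.55
[276, 242, 46, 44] [ 458.2 -345.1]
[341, 214, 49, 47] [ 533.6 -328. ]
[246, 166, 61, 60] [ 449.4 -263.8]
[408, 157, 67, 61] [ 614.9 -288.4]
[526, 142, 34, 73] [ 714.9 -299.4]
[223, 87, 54, 57] [ 440.6 -181.9]
[398, 81, 60, 57] [ 604.7 -209.9]
[275.00153114 205.55579519] [274.28806128 291.29408602]
top
[303, 267, 19, 18] [ 439.3 -183.2]
[419, 214, 24, 14] [ 591.5 -509.6]
[314, 207, 17, 17] [ 604.2 -211.8]
[340, 202, 22, 22] [ 611.8 -290.3]
scene
[236, 286, 25, 28] [ 734.  -158.6]
[184, 282, 26, 17] [ 703.2 -289.4]
[189, 248, 23, 22] [ 612.8 -284.6]
[221, 247, 19, 18] [ 606.7 -205.7]
[178, 225, 19, 18] [ 534.6 -323.4]
[111, 217, 25, 31] [ 523.5 -497.7]
[174, 202, 18, 18] [ 459.3 -340.3]
[201, 197, 22, 20] [ 448.8 -259.9]
[233, 195, 17, 17] [ 440.  -177.3]
[72, 130, 30, 25] [ 198.3 -648.4]
[102, 109, 29, 28] [ 121.6 -568.9]
```

View pics/w7.png

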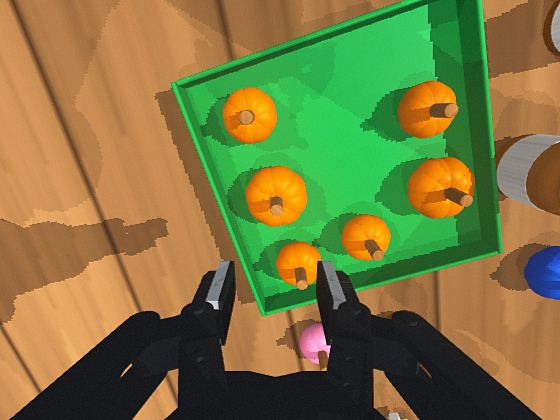

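The wrist view shows the big pumpkin's stalk tip at (276,205), exactly where predicted, with the six orange pumpkins in the green crate and the pink and blue look-alikes outside it. I'll pick up the big one.

```bash
python3 -m jog '[{"delta_pos":[0,-1.5,-60],"angular":[0,0,0],"fingers":0.4},{"delta_pos":[0,-1.5,-110],"angular":[0,0,0],"fingers":0.4},{"delta_pos":[0,-1.5,-136],"angular":[0,0,0],"fingers":0.4},{"delta_pos":[0,-1.5,-136],"angular":[0,0,0],"fingers":0.4},{"delta_pos":[0,-1.5,-136],"angular":[0,0,0],"fingers":0},{"delta_pos":[0,-1.5,-136],"angular":[0,0,0],"fingers":0},{"delta_pos":[0,-1.5,-136],"angular":[0,0,0],"fingers":0},{"delta_pos":[0,-1.5,-136],"angular":[0,0,0],"fingers":0},{"delta_pos":[0,-1.5,-90],"angular":[0,0,0],"fingers":0},{"delta_pos":[0,-1.5,40],"angular":[0,0,0],"fingers":0}]' 30
python3 -c "
from h import *
st()"
```

```text
time_s: 10.22
eef_pos: [447.4, -263.4, 174.6]
ee_rot: [-0.001, 0.775, 0.632, -0.0]
force: [0.8, -1.1, -1.5]
grip_width: 0.125
grip_force: 29.7
t 10.22 p [ 447.4 -263.4  174.6] ytool yaw -0.202 z [-0.002  0.002 -1.   ] F [ 0.8 -1.1 -1.5] g 0.125 29.7 j6 -0.56
```

```bash
python3 -m jog '[{"delta_pos":[5,20,55],"angular":[0,0,0],"fingers":0},{"delta_pos":[73,372,60],"angular":[0,0,0],"fingers":0},{"delta_pos":[73,372,60],"angular":[0,0,0],"fingers":0},{"delta_pos":[73,372,60],"angular":[0,0,0],"fingers":0},{"delta_pos":[73,372,60],"angular":[0,0,0],"fingers":0},{"delta_pos":[73,372,60],"angular":[0,0,0],"fingers":0},{"delta_pos":[73,372,60],"angular":[0,0,0],"fingers":0},{"delta_pos":[73,372,60],"angular":[0,0,0],"fingers":0},{"delta_pos":[73,372,60],"angular":[0,0,0],"fingers":0},{"delta_pos":[73,372,60],"angular":[0,0,0],"fingers":0}]'
python3 -c "
from h import *
st()"
```

```text
time_s: 11.48
eef_pos: [521.0, 106.9, 234.0]
ee_rot: [0.0, 0.775, 0.632, -0.0]
force: [-0.6, 0.5, -1.6]
grip_width: 0.127
grip_force: 29.8
t 11.47 p [521.  106.9 234. ] ytool yaw -0.204 z [ 0. -0. -1.] F [-0.6  0.5 -1.6] g 0.127 29.8 j6 0.19
```

```bash
python3 -m jog '[{"delta_pos":[0,0,-45],"angular":[0,0,0],"fingers":0},{"delta_pos":[0,0,-62],"angular":[0,0,0],"fingers":0},{"delta_pos":[0,0,-69],"angular":[0,0,0],"fingers":0},{"delta_pos":[0,0,-70],"angular":[0,0,0],"fingers":0},{"delta_pos":[0,0,-70],"angular":[0,0,0],"fingers":0}]'
python3 -m jog '[{"delta_pos":[0,0,0],"angular":[0,0,0],"fingers":0.3},{"delta_pos":[0,0,0],"angular":[0,0,0],"fingers":0.35},{"delta_pos":[0,0,0],"angular":[0,0,0],"fingers":0.35},{"delta_pos":[0,0,50],"angular":[0,0,0],"fingers":0.35},{"delta_pos":[0,0,80],"angular":[0,0,0],"fingers":0.35}]'
python3 -c "
from h import *
st()
c=cap('scene');pumps(c)"
```

```text
time_s: 12.1
eef_pos: [521.4, 107.8, 164.6]
ee_rot: [0.001, 0.775, 0.632, 0.001]
force: [-0.2, -0.1, -1.0]
grip_width: 0.123
grip_force: 29.9
time_s: 12.72
eef_pos: [521.4, 108.1, 246.0]
ee_rot: [0.001, 0.775, 0.632, 0.001]
force: [-0.5, 0.3, -0.4]
grip_width: 0.354
grip_force: 0.0
t 12.72 p [521.4 108.1 246. ] ytool yaw -0.202 z [ 0.002 -0.    -1.   ] F [-0.5  0.3 -0.4] g 0.354 0.0 j6 0.19
[236, 286, 25, 28] [ 734.  -158.6]
[184, 282, 26, 17] [ 703.2 -289.4]
[189, 248, 23, 22] [ 612.8 -284.6]
[221, 247, 19, 18] [ 606.7 -205.7]
[178, 225, 19, 18] [ 534.6 -323.4]
[111, 217, 26, 31] [ 523.5 -496.3]
[174, 202, 18, 18] [ 459.3 -340.3]
[339, 196, 23, 21] [461.4 128.2]
[233, 194, 17, 18] [ 438.3 -177.3]
[72, 130, 30, 25] [ 198.3 -648.4]
[101, 109, 30, 28] [ 121.6 -570.5]
```

```bash
cat >> h.py <<'E'
def needle(psi=-0.204):
    c=cap('scene'); b=c['pixels'].astype(int); m=(b[...,2]>110)&(b[...,1]<90)&(b[...,0]<90)
    ctr=np.array([704,112])
    v,u=np.nonzero(m[255:300,335:382]); P=np.array([onz(c,x+335,y+255,82)[:2] for x,y in zip(u,v)])
    d=P-ctr; d=d[np.hypot(*d.T)<46]; k=np.hypot(*d.T)>8; a=np.arctan2(d[k,1],d[k,0]); m=np.angle(np.exp(1j*a).mean())
    print('needle',round((psi+np.pi+2.2-m)%(2*np.pi),2),k.sum())
E
python3 -m jog '[{"delta_pos":[5,-20,0],"angular":[0,0,0],"fingers":0.4},{"delta_pos":[92,-397,-30],"angular":[0,0,0],"fingers":0.4},{"delta_pos":[92,-397,-30],"angular":[0,0,0],"fingers":0.4},{"delta_pos":[92,-397,-30],"angular":[0,0,0],"fingers":0.4},{"delta_pos":[92,-397,-30],"angular":[0,0,0],"fingers":0.4},{"delta_pos":[92,-397,-30],"angular":[0,0,0],"fingers":0.4},{"delta_pos":[92,-397,-46],"angular":[0,0,0],"fingers":0.4},{"delta_pos":[92,-397,-46],"angular":[0,0,0],"fingers":0.4},{"delta_pos":[92,-397,-46],"angular":[0,0,0],"fingers":0.4},{"delta_pos":[92,-397,-46],"angular":[0,0,0],"fingers":0.4}]'
python3 -c "
from h import *
st();needle();c=cap('wrist');pumps(c,26,200)
import pickle;s=pickle.load(open('scene.pkl','rb'))"
```

```text
time_s: 14.02
eef_pos: [613.4, -287.4, 198.7]
ee_rot: [0.0, 0.774, 0.633, 0.0]
force: [0.3, -0.2, -0.1]
grip_width: 0.395
grip_force: 0.0
t 14.03 p [ 613.4 -287.4  198.7] ytool yaw -0.2 z [ 0.001 -0.    -1.   ] F [ 0.3 -0.2 -0.1] g 0.395 0.0 j6 -0.41
needle nan 0
[247, 359, 50, 18] [ 565.1 -507.1]
[248, 316, 49, 22] [ 578.3 -446.4]
[124, 248, 49, 47] [ 459.1 -346.1]
[187, 221, 47, 46] [ 535.1 -327.6]
[245, 165, 61, 61] [ 614.  -288.8]
[40, 95, 64, 57] [ 440.8 -181.9]
[222, 89, 55, 57] [ 605.3 -209.9]
[377, 0, 67, 60] [ 756.9 -167.6]h.py:32: RuntimeWarning: Mean of empty slice.
  d=P-ctr; d=d[np.hypot(*d.T)<46]; k=np.hypot(*d.T)>8; a=np.arctan2(d[k,1],d[k,0]); m=np.angle(np.exp(1j*a).mean())
  ret = ret.dtype.type(ret / rcount)
```

```bash
python3 -m jog '[{"delta_pos":[0,-1,-60],"angular":[0,0,0],"fingers":0.4},{"delta_pos":[0,-1,-110],"angular":[0,0,0],"fingers":0.4},{"delta_pos":[0,-1,-134],"angular":[0,0,0],"fingers":0.4},{"delta_pos":[0,-1,-134],"angular":[0,0,0],"fingers":0.4},{"delta_pos":[0,-1,-134],"angular":[0,0,0],"fingers":0},{"delta_pos":[0,-1,-134],"angular":[0,0,0],"fingers":0},{"delta_pos":[0,-1,-134],"angular":[0,0,0],"fingers":0},{"delta_pos":[0,-1,-134],"angular":[0,0,0],"fingers":0},{"delta_pos":[0,-1,-90],"angular":[0,0,0],"fingers":0},{"delta_pos":[0,-1,-30],"angular":[0,0,0],"fingers":0}]' 30
python3 - <<'E'
from h import *
st(); import pickle
for c in (pickle.load(open('scene.pkl','rb')),cap('scene')):
    a=c['pixels'][255:300,335:385]; h=cv2.cvtColor(a,cv2.COLOR_BGR2HSV); d=a[...,2].astype(int)-a[...,1]
    v,u=np.nonzero(d>50); print(len(u),(u.mean()+335,v.mean()+255) if len(u) else 0, [tuple(a[y,x]) for x,y in list(zip(u,v))[:3]])
E
```

```text
time_s: 15.38
eef_pos: [612.2, -289.6, 167.1]
ee_rot: [-0.002, 0.775, 0.632, -0.001]
force: [0.9, -0.9, -1.2]
grip_width: 0.125
grip_force: 29.6
t 15.38 p [ 612.2 -289.6  167.1] ytool yaw -0.202 z [-0.003  0.002 -1.   ] F [ 0.9 -0.9 -1.2] g 0.125 29.6 j6 -0.41
30 (np.float64(360.93333333333334), np.float64(283.7)) [(np.uint8(52), np.uint8(85), np.uint8(136)), (np.uint8(151), np.uint8(150), np.uint8(214)), (np.uint8(122), np.uint8(121), np.uint8(209))]
35 (np.float64(361.6857142857143), np.float64(280.57142857142856)) [(np.uint8(174), np.uint8(172), np.uint8(223)), (np.uint8(141), np.uint8(140), np.uint8(219)), (np.uint8(147), np.uint8(146), np.uint8(223))]
```

```bash
python3 - <<'E'
s=open('h.py').read()
s=s.replace("m=(b[...,2]>110)&(b[...,1]<90)&(b[...,0]<90)","m=(b[...,2]-b[...,1]>45)&(abs(b[...,1]-b[...,0])<15)")
open('h.py','w').write(s)
E
python3 -m jog '[{"delta_pos":[0,10,60],"angular":[0,0,0],"fingers":0},{"delta_pos":[-75,482,85],"angular":[0,0,0],"fingers":0},{"delta_pos":[-75,482,85],"angular":[0,0,0],"fingers":0},{"delta_pos":[-75,482,85],"angular":[0,0,0],"fingers":0},{"delta_pos":[-75,482,85],"angular":[0,0,0],"fingers":0},{"delta_pos":[-75,482,85],"angular":[0,0,0],"fingers":0},{"delta_pos":[-75,482,85],"angular":[0,0,0],"fingers":0},{"delta_pos":[-75,482,85],"angular":[0,0,0],"fingers":0},{"delta_pos":[-75,482,85],"angular":[0,0,0],"fingers":0},{"delta_pos":[-75,482,85],"angular":[0,0,0],"fingers":0}]'
python3 -c "
from h import *
st();needle();c=cap('wrist','w8.png');pumps(c,120,200)"
```

```text
time_s: 16.68
eef_pos: [537.3, 194.4, 252.5]
ee_rot: [-0.0, 0.774, 0.634, 0.0]
force: [-0.1, -1.0, -2.4]
grip_width: 0.123
grip_force: 29.8
t 16.68 p [537.3 194.4 252.5] ytool yaw -0.198 z [ 0.  0. -1.] F [-0.1 -1.  -2.4] g 0.123 29.8 j6 0.34
needle 0.74 21
[264, 301, 23, 24] [516.   82.4]
[223, 201, 105, 84] [531.3 157.9]
```

```bash
python3 -m jog '[{"delta_pos":[0,-2,-50],"angular":[0,0,0],"fingers":0},{"delta_pos":[0,-2,-80],"angular":[0,0,0],"fingers":0},{"delta_pos":[0,-2,-92],"angular":[0,0,0],"fingers":0},{"delta_pos":[0,-2,-93],"angular":[0,0,0],"fingers":0},{"delta_pos":[0,-2,-94],"angular":[0,0,0],"fingers":0},{"delta_pos":[0,-2,-94],"angular":[0,0,0],"fingers":0}]'
python3 -m jog '[{"delta_pos":[0,0,0],"angular":[0,0,0],"fingers":0.3},{"delta_pos":[0,0,0],"angular":[0,0,0],"fingers":0.35},{"delta_pos":[0,0,0],"angular":[0,0,0],"fingers":0.35},{"delta_pos":[0,0,50],"angular":[0,0,0],"fingers":0.35},{"delta_pos":[0,0,90],"angular":[0,0,0],"fingers":0.35}]'
python3 -c "
from h import *
st()"
```

```text
time_s: 17.52
eef_pos: [538.4, 190.0, 159.7]
ee_rot: [0.0, 0.775, 0.632, 0.001]
force: [0.1, 0.2, -1.3]
grip_width: 0.129
grip_force: 29.8
time_s: 18.15
eef_pos: [538.1, 190.1, 250.5]
ee_rot: [0.0, 0.775, 0.632, 0.0]
force: [0.1, -0.6, -0.1]
grip_width: 0.349
grip_force: 0.0
t 18.15 p [538.1 190.1 250.5] ytool yaw -0.202 z [ 0.001  0.    -1.   ] F [ 0.1 -0.6 -0.1] g 0.349 0.0 j6 0.34
```

Now small S1 at (440.5,-182).

```bash
python3 -m jog '[{"delta_pos":[-5,-20,0],"angular":[0,0,0],"fingers":0.4},{"delta_pos":[-97,-372,-30],"angular":[0,0,0],"fingers":0.4},{"delta_pos":[-97,-372,-30],"angular":[0,0,0],"fingers":0.4},{"delta_pos":[-97,-372,-30],"angular":[0,0,0],"fingers":0.4},{"delta_pos":[-97,-372,-30],"angular":[0,0,0],"fingers":0.4},{"delta_pos":[-97,-372,-30],"angular":[0,0,0],"fingers":0.4},{"delta_pos":[-97,-372,-50],"angular":[0,0,0],"fingers":0.4},{"delta_pos":[-97,-372,-50],"angular":[0,0,0],"fingers":0.4},{"delta_pos":[-97,-372,-50],"angular":[0,0,0],"fingers":0.4},{"delta_pos":[-97,-372,-50],"angular":[0,0,0],"fingers":0.4}]'
python3 -c "
from h import *
st();needle();c=cap('wrist');pumps(c,23,200)"
```

```text
time_s: 19.4
eef_pos: [441.3, -181.0, 199.1]
ee_rot: [0.0, 0.774, 0.633, 0.0]
force: [0.9, -1.0, 0.5]
grip_width: 0.396
grip_force: 0.0
t 19.4 p [ 441.3 -181.   199.1] ytool yaw -0.2 z [ 0. -0. -1.] F [ 0.9 -1.   0.5] g 0.396 0.0 j6 -0.44
needle 1.59 18
[295, 303, 20, 41] [ 444.7 -345.5]
[356, 278, 47, 40] [ 535.  -327.6]
[530, 226, 30, 65] [ 718.4 -313.2]
[500, 206, 44, 30] [ 691.1 -262.6]
[225, 180, 50, 49] [ 414.  -187.5]
[411, 165, 55, 50] [ 605.7 -210.8]
[545, 90, 15, 50] [ 713.2 -158.4]
```

```bash
python3 -m jog '[{"delta_pos":[60,-11,0],"angular":[0,0,0],"fingers":0.4},{"delta_pos":[120,-22,0],"angular":[0,0,0],"fingers":0.4},{"delta_pos":[164,-29,0],"angular":[0,0,0],"fingers":0.4},{"delta_pos":[164,-29,0],"angular":[0,0,0],"fingers":0.4},{"delta_pos":[164,-29,0],"angular":[0,0,0],"fingers":0.4}]'
python3 - <<'E'
from h import *
st();needle();c=cap('wrist','w9.png');pumps(c,23,200);print(proj(c,[605.5,-210.5,62]))
import pickle; o=cap
import h
h.cap=lambda n,f=None:pickle.load(open('scene.pkl','rb')); h.needle()
E
```

```text
time_s: 20.12
eef_pos: [604.7, -210.3, 198.7]
ee_rot: [-0.0, 0.775, 0.633, -0.0]
force: [0.2, 0.1, 0.2]
grip_width: 0.401
grip_force: 0.0
t 20.12 p [ 604.7 -210.3  198.7] ytool yaw -0.201 z [-0.001  0.    -1.   ] F [0.2 0.1 0.2] g 0.401 0.0 j6 -0.32
needle 1.59 18
[270, 363, 40, 13] [ 576.9 -440.2]
[165, 304, 28, 14] [ 465.6 -327.6]
[238, 282, 20, 42] [ 547.5 -333.1]
[363, 226, 73, 55] [ 724.5 -304.4]
[62, 184, 56, 49] [ 413.  -187.6]
[250, 169, 50, 49] [ 604.7 -210.5]
[396, 77, 55, 74] [ 757.1 -162.7]
[275.85415735 204.78904645]
needle 6.26 19
```

```bash
python3 -m jog '[{"delta_pos":[0.5,0,-60],"angular":[0,0,0],"fingers":0.4},{"delta_pos":[0.5,0,-110],"angular":[0,0,0],"fingers":0.4},{"delta_pos":[0.5,0,-138],"angular":[0,0,0],"fingers":0.4},{"delta_pos":[0.5,0,-138],"angular":[0,0,0],"fingers":0.4},{"delta_pos":[0.5,0,-138],"angular":[0,0,0],"fingers":0},{"delta_pos":[0.5,0,-138],"angular":[0,0,0],"fingers":0},{"delta_pos":[0.5,0,-138],"angular":[0,0,0],"fingers":0},{"delta_pos":[0.5,0,-138],"angular":[0,0,0],"fingers":0},{"delta_pos":[0.5,0,-80],"angular":[0,0,0],"fingers":0},{"delta_pos":[0.5,0,-20],"angular":[0,0,0],"fingers":0}]' 30
python3 -m jog '[{"delta_pos":[0,10,55],"angular":[0,0,0],"fingers":0},{"delta_pos":[-19,314,75],"angular":[0,0,0],"fingers":0},{"delta_pos":[-19,314,75],"angular":[0,0,0],"fingers":0},{"delta_pos":[-19,314,75],"angular":[0,0,0],"fingers":0},{"delta_pos":[-19,314,75],"angular":[0,0,0],"fingers":0},{"delta_pos":[-19,314,75],"angular":[0,0,0],"fingers":0},{"delta_pos":[-19,314,75],"angular":[0,0,0],"fingers":0},{"delta_pos":[-19,314,75],"angular":[0,0,0],"fingers":0}]'
python3 -c "
from h import *
st()
c=cap('wrist','w10.png');pumps(c,120,200)"
```

```text
time_s: 21.48
eef_pos: [605.2, -210.8, 180.3]
ee_rot: [-0.0, 0.775, 0.632, -0.0]
force: [1.0, -0.6, -1.1]
grip_width: 0.126
grip_force: 30.0
time_s: 22.48
eef_pos: [586.5, 102.6, 253.9]
ee_rot: [0.0, 0.775, 0.632, -0.0]
force: [0.6, -1.0, -1.2]
grip_width: 0.126
grip_force: 30.1
t 22.48 p [586.5 102.6 253.9] ytool yaw -0.202 z [ 0. -0. -1.] F [ 0.6 -1.  -1.2] g 0.126 30.1 j6 0.18
[420, 329, 45, 26] [728.9 -79.7]
[265, 284, 22, 20] [569.3  13. ]
[232, 210, 86, 63] [579.8  68.7]
[170, 178, 70, 67] [524.2 110.1]
[158, 75, 78, 79] [540.6 191.4]
```

View pics/w10.png

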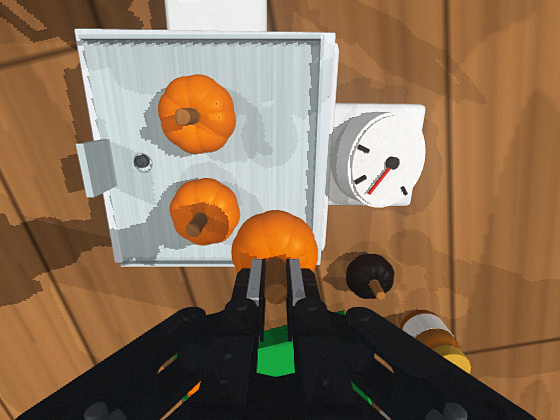

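```bash
python3 -m jog '[{"delta_pos":[3,-1,-50],"angular":[0,0,0],"fingers":0},{"delta_pos":[3,-1,-90],"angular":[0,0,0],"fingers":0},{"delta_pos":[3,-1,-102],"angular":[0,0,0],"fingers":0},{"delta_pos":[3,-1,-104],"angular":[0,0,0],"fingers":0},{"delta_pos":[3,-1,-104],"angular":[0,0,0],"fingers":0}]'
python3 -m jog '[{"delta_pos":[0,0,0],"angular":[0,0,0],"fingers":0.3},{"delta_pos":[0,0,0],"angular":[0,0,0],"fingers":0.3},{"delta_pos":[0,0,0],"angular":[0,0,0],"fingers":0.3},{"delta_pos":[0,0,50],"angular":[0,0,0],"fingers":0.3},{"delta_pos":[0,0,100],"angular":[0,0,0],"fingers":0.3},{"delta_pos":[0,0,100],"angular":[0,0,0],"fingers":0.3}]'
python3 -m jog '[{"delta_pos":[-5,-40,0],"angular":[0,0,0],"fingers":0.4},{"delta_pos":[-54,-429,-30],"angular":[0,0,0],"fingers":0.4},{"delta_pos":[-54,-429,-30],"angular":[0,0,0],"fingers":0.4},{"delta_pos":[-54,-429,-30],"angular":[0,0,0],"fingers":0.4},{"delta_pos":[-54,-429,-30],"angular":[0,0,0],"fingers":0.4},{"delta_pos":[-54,-429,-52],"angular":[0,0,0],"fingers":0.4},{"delta_pos":[-54,-429,-52],"angular":[0,0,0],"fingers":0.4},{"delta_pos":[-54,-429,-52],"angular":[0,0,0],"fingers":0.4},{"delta_pos":[-54,-429,-52],"angular":[0,0,0],"fingers":0.4},{"delta_pos":[-54,-429,-52],"angular":[0,0,0],"fingers":0.4}]'
python3 -c "
from h import *
st();needle();c=cap('wrist','w11.png');pumps(c,23,200);print(proj(c,[535,-327.6,62]))"
```

```text
time_s: 23.15
eef_pos: [590.3, 101.7, 151.4]
ee_rot: [0.001, 0.775, 0.632, 0.001]
force: [0.1, 0.3, -0.9]
grip_width: 0.122
grip_force: 30.2
time_s: 23.9
eef_pos: [590.7, 102.1, 254.0]
ee_rot: [0.003, 0.775, 0.632, 0.003]
force: [-0.1, -0.7, -0.6]
grip_width: 0.302
grip_force: 0.0
time_s: 25.15
eef_pos: [536.0, -325.5, 198.1]
ee_rot: [0.0, 0.774, 0.633, 0.0]
force: [-0.5, 0.8, 0.3]
grip_width: 0.403
grip_force: 0.0
t 25.15 p [ 536.  -325.5  198.1] ytool yaw -0.2 z [ 0.  0. -1.] F [-0.5  0.8  0.3] g 0.403 0.0 j6 -0.53
needle 1.98 17
[0, 391, 38, 29] [ 145.5 -542.6]
[309, 330, 13, 41] [ 545.4 -531.2]
[182, 203, 49, 47] [ 458.3 -346.1]
[249, 173, 50, 49] [ 534.6 -329.2]
[80, 44, 62, 62] [ 413.6 -187.2]
[273.89423861 207.76105571]
```

```bash
python3 - <<'E'
from h import *
c=cap('scene'); b=c['pixels'].astype(int); ctr=np.array([704,112]);cv2.imwrite('pics/d.png',cv2.resize(c['pixels'][245:310,325:390],(585,585),interpolation=2))
for nm,m in (('dark',b.max(2)<120),('red',(b[...,2]-b[...,1]>45)&(abs(b[...,1]-b[...,0])<15))):
    k=np.zeros(m.shape,np.uint8);k[250:300,335:382]=m[250:300,335:382]
    n,l,s,ce=cv2.connectedComponentsWithStats(k)
    for i in range(1,n):
        P=onz(c,*ce[i],82)[:2]-ctr
        print(nm,s[i],ce[i].round(1),P.round(1),round((-.204+np.pi+2.2-np.arctan2(P[1],P[0]))%6.283,2))
E
```

```text
dark [335 264   2  10  14] [335.3 267.6] [-24.4 -51.4] 0.87
dark [357 274   3   3   9] [358. 275.] [-2.   2.8] 2.94
red [354 261   4  12  17] [355.4 266.4] [-26.1  -0.9] 1.96
```

View pics/d.png

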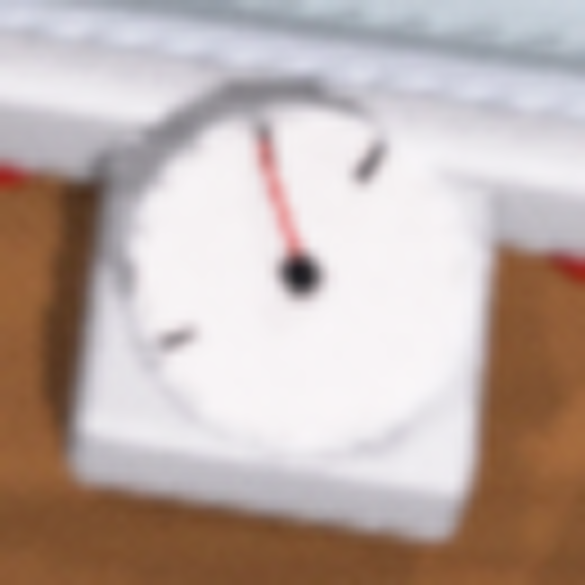

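The needle at (265,150) in the crop lies right over the lower long mark, about 450 g. One more small pumpkin will bring it to mid-band.

```bash
python3 -m jog '[{"delta_pos":[-0.5,-3,-60],"angular":[0,0,0],"fingers":0.4},{"delta_pos":[-0.5,-3,-110],"angular":[0,0,0],"fingers":0.4},{"delta_pos":[-0.5,-3,-138],"angular":[0,0,0],"fingers":0.4},{"delta_pos":[-0.5,-3,-138],"angular":[0,0,0],"fingers":0.4},{"delta_pos":[-0.5,-3,-138],"angular":[0,0,0],"fingers":0},{"delta_pos":[-0.5,-3,-138],"angular":[0,0,0],"fingers":0},{"delta_pos":[-0.5,-3,-138],"angular":[0,0,0],"fingers":0},{"delta_pos":[-0.5,-3,-138],"angular":[0,0,0],"fingers":0},{"delta_pos":[-0.5,-3,-80],"angular":[0,0,0],"fingers":0},{"delta_pos":[-0.5,-3,-20],"angular":[0,0,0],"fingers":0}]' 30
python3 -m jog '[{"delta_pos":[5,10,55],"angular":[0,0,0],"fingers":0},{"delta_pos":[68,500,80],"angular":[0,0,0],"fingers":0},{"delta_pos":[68,500,80],"angular":[0,0,0],"fingers":0},{"delta_pos":[68,500,80],"angular":[0,0,0],"fingers":0},{"delta_pos":[68,500,80],"angular":[0,0,0],"fingers":0},{"delta_pos":[68,500,80],"angular":[0,0,0],"fingers":0},{"delta_pos":[68,500,80],"angular":[0,0,0],"fingers":0},{"delta_pos":[68,500,80],"angular":[0,0,0],"fingers":0},{"delta_pos":[68,500,80],"angular":[0,0,0],"fingers":0},{"delta_pos":[68,500,80],"angular":[0,0,0],"fingers":0}]'
python3 -c "
from h import *
st()"
```

```text
time_s: 26.55
eef_pos: [534.7, -329.7, 179.2]
ee_rot: [-0.001, 0.775, 0.632, -0.0]
force: [1.0, -0.6, -1.3]
grip_width: 0.125
grip_force: 29.7
time_s: 27.8
eef_pos: [602.6, 173.7, 257.8]
ee_rot: [-0.0, 0.773, 0.634, 0.0]
force: [-0.4, -0.2, -0.8]
grip_width: 0.125
grip_force: 29.8
t 27.8 p [602.6 173.7 257.8] ytool yaw -0.197 z [ 0.     0.001 -1.   ] F [-0.4 -0.2 -0.8] g 0.125 29.8 j6 0.29
```

```bash
python3 -m jog '[{"delta_pos":[0,-1,-50],"angular":[0,0,0],"fingers":0},{"delta_pos":[0,-1,-95],"angular":[0,0,0],"fingers":0},{"delta_pos":[0,-1,-109],"angular":[0,0,0],"fingers":0},{"delta_pos":[0,-1,-111],"angular":[0,0,0],"fingers":0},{"delta_pos":[0,-1,-111],"angular":[0,0,0],"fingers":0}]'
python3 -m jog '[{"delta_pos":[0,0,0],"angular":[0,0,0],"fingers":0.3},{"delta_pos":[0,0,0],"angular":[0,0,0],"fingers":0.3},{"delta_pos":[0,0,0],"angular":[0,0,0],"fingers":0.3},{"delta_pos":[0,0,50],"angular":[0,0,0],"fingers":0.3},{"delta_pos":[0,0,110],"angular":[0,0,0],"fingers":0.3},{"delta_pos":[0,0,160],"angular":[0,0,0],"fingers":0.3},{"delta_pos":[-150,-100,200],"angular":[0,0,0],"fingers":0.4},{"delta_pos":[-150,-100,200],"angular":[0,0,0],"fingers":0.4},{"delta_pos":[-150,-100,200],"angular":[0,0,0],"fingers":0.4}]'
python3 - <<'E'
from h import *
import pickle
st(); t=cap('top');s=cap('scene'); pickle.dump((t,s),open('d.pkl','wb'));needle()
for n,C,(y0,y1,x0,x1) in (('t',t,(165,245,40,150)),('s',s,(160,260,420,510))):
    a=cv2.resize(C['pixels'][y0:y1,x0:x1],(400,300),interpolation=2); cv2.imwrite(f'pics/{n}d.png',a)
cv2.imwrite('pics/ds.png',np.vstack([np.hstack([cv2.imread('pics/td.png'),cv2.imread('pics/sd.png')]),np.hstack([cv2.resize(s['pixels'][150:300,310:460],(300,300),interpolation=2),cv2.resize(t['pixels'][150:300,110:260],(300,300),interpolation=2),np.zeros((300,200,3),np.uint8)])]))
E
```

```text
time_s: 28.42
eef_pos: [603.8, 168.9, 148.7]
ee_rot: [0.001, 0.775, 0.632, 0.001]
force: [-0.7, -0.2, -1.3]
grip_width: 0.125
grip_force: 29.9
time_s: 29.55
eef_pos: [451.2, 68.2, 347.4]
ee_rot: [0.0, 0.775, 0.632, 0.0]
force: [0.6, -0.3, 1.6]
grip_width: 0.403
grip_force: 0.0
t 29.55 p [451.2  68.2 347.4] ytool yaw -0.202 z [ 0.001 -0.    -1.   ] F [ 0.6 -0.3  1.6] g 0.403 0.0 j6 0.09
needle 2.3 20
```

View pics/ds.png

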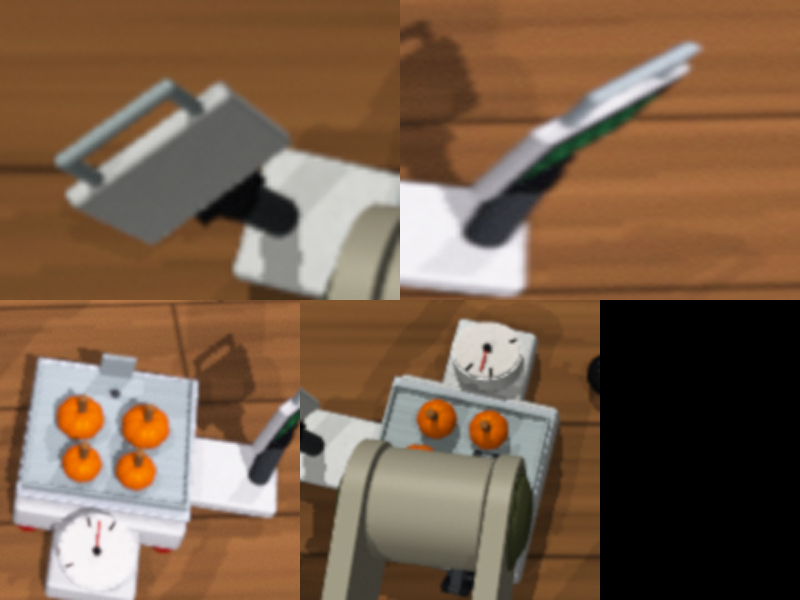

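The needle is between the long marks (scene inset 97,530), with all four pumpkins on the plate. The display bar runs from (62,160) to (168,88) in the top crop and from (697,47) to (575,120) in the scene crop.

```bash
python3 - <<'E'
from h import *
import pickle
t,s=pickle.load(open('d.pkl','rb'))
T=lambda u,v:(40+u/(400/110),165+v/3.75)
S=lambda u,v:(420+(u-400)/(400/90),160+v/3)
e1=two(t,T(62,160),s,S(697,47));e2=two(t,T(168,88),s,S(575,120));print(e1,e2)
print('mid',(e1[0]+e2[0])/2,'len',np.linalg.norm(e1[0]-e2[0]))
m=(e1[0]+e2[0])/2; pv=np.array([576.5,347,150]); print('mid-piv',m-pv,np.linalg.norm(m-pv))
d=e2[0]-e1[0]; print('bar yaw',np.arctan2(d[1],d[0]))
# panel corners in both: lower/other corners top (287,135),(152,243),(68,197),(222,88)
for z in (285,295): print(onz(t,*T(62,160),z),onz(t,*T(168,88),z),onz(s,*S(697,47),z),onz(s,*S(575,120),z))
print('pivot proj',proj(t,pv),proj(s,pv))
print('panel top edge', two(t,T(68,197),s,S(690,68)),two(t,T(222,88),s,S(540,135)))
E
```

```text
(array([571.21476302, 392.38640367, 299.66088404]), np.float64(7.507766332593329)) (array([618.09116603, 334.11276111, 276.99075235]), np.float64(8.24248432917327))
mid [594.65296453 363.24958239 288.32581819] len 78.1482530029144
mid-piv [ 18.15296453  16.24958239 138.32581819] 140.45501424728988
bar yaw -0.8933669066688128
[573.39411998 395.18068686 285.        ] [616.74507707 335.26353151 285.        ] [559.34231847 404.08255136 285.        ] [624.45194763 326.17373859 285.        ]
[571.6178009  390.44339816 295.        ] [614.52879531 331.13433348 295.        ] [566.71555776 398.97694709 295.        ] [631.1606288  321.86333059 295.        ]
pivot proj [101.79063058 216.39643204] [448.22873871 214.52056695]
panel top edge (array([556.98680098, 408.06787089, 253.09206186]), np.float64(6.328586715761477)) (array([622.35879105, 313.36497914, 261.94494544]), np.float64(3.4734212771639887))
```

```bash
python3 -m jog '[{"delta_pos":[20,40,30],"angular":[0,0,0.1],"fingers":0.5},{"delta_pos":[143,295,30],"angular":[0,0,0.88],"fingers":0.5},{"delta_pos":[143,295,30],"angular":[0,0,0.88],"fingers":0.5},{"delta_pos":[143,295,30],"angular":[0,0,0.88],"fingers":0.5},{"delta_pos":[143,295,30],"angular":[0,0,0.88],"fingers":0.5},{"delta_pos":[143,295,30],"angular":[0,0,0.88],"fingers":0.5},{"delta_pos":[143,295,30],"angular":[0,0,0.88],"fingers":0.5},{"delta_pos":[143,295,30],"angular":[0,0,0.88],"fingers":0.5},{"delta_pos":[143,295,30],"angular":[0,0,0.88],"fingers":0.5}]'
python3 - <<'E'
from h import *
import pickle
s,M=st();c=cap('wrist','w12.png');pickle.dump((c,cap('top')),open('w12.pkl','wb'))
print(proj(c,[594,363,292]),proj(c,[571,392,292]),proj(c,[617,334,292]),proj(c,[576,347,150]),proj(c,s['eef_pos']))
a=c['pixels'][120:300:6,190:370:6]
g=cv2.cvtColor(c['pixels'],cv2.COLOR_BGR2HSV)
print('V');print('\n'.join(' '.join(f'{v:3d}' for v in r) for r in g[150:290:6,180:370:8,2]))
print('S');print('\n'.join(' '.join(f'{v:3d}' for v in r) for r in g[150:290:6,180:370:8,1]))
E
```

```text
time_s: 30.82
eef_pos: [595.9, 363.2, 377.7]
ee_rot: [0.0, 0.432, 0.902, 0.0]
force: [0.6, -0.6, -0.9]
grip_width: 0.502
grip_force: 0.0
t 30.82 p [595.9 363.2 377.7] ytool yaw 0.677 z [ 0.001  0.    -1.   ] F [ 0.6 -0.6 -0.9] g 0.502 0.0 j6 -0.3
[273.31771453 224.26452076] [273.50597871 174.99191581] [273.14837268 268.58476196] [253.64199392 182.01084559] [275.74533862 291.02282424]
V
161 167 166 108 123 141 210 207 207 145 237 252 163 157 168 120 166 158 187 190 187 184 181 177
165 167 110 108 124 178 255 206 206 150 240 252 155 176 167 158 161 179 195 193 183 185 183 176
165 102 106 115 139 251 250 253 210 161 197 251 244 173 107 183 172 191 190 181 185 187 174 184
167 144 112 116 251 250 250 251 250 163 121 134 254 200 172 171 189 191 190 186 185 184 179 180
241 167 111 243 250 250 250 250 215 164 182 139 255 247 169 175 195 190 182 189 183 171 182 183
220 200 242 243 245 250 250 250  58 166 241 193 206 250 167 181 194 188 187 186 179 182 181 172
233 157 168 243 244 251 250 250  53 165 240 199 209 196 161 196 191 187 183 181 181 182 177 178
242 242 242 163 245 243 249 250 252 160
[... 3198 characters left out ...]
 147 148 147 151 149 151 149
214 229  18  14  12  11  14  11   6   0  10  13 138 142 142 149 146 152 155 148 154 153 151 149
240   9  15  13  16  15  16  10  20  13  30  16 165 139 141 147 150 151 151 147 149 155 154 149
 18 168 221 221  16  22  19  12  17   5   0  13 165 143 147 145 151 155  14  11 151 154 152 150
 19 234 233 231 218  24  27  17   7 138   4  12 164 145 145 148 151 152   6  21 146 148 153 153
 16 235 247 112  13  23  14   7   2 143 144  12 156 145 150 152 148 147  73  15  51 124 156 154
 22 240 153  16  29  26   8   0   5   5 143 148 148 148 149 152 147 109  60  15  40   9 156 157
 16 246 166  21  20  25  22   0   1   5 144 145 146 148 150 155 148  81  56  15  16  59 159 151
```

```bash
python3 - <<'E'
from h import *
import pickle
c,t=pickle.load(open('w12.pkl','rb'))
g=cv2.cvtColor(c['pixels'],cv2.COLOR_BGR2HSV)
m=((g[...,1]>=8)&(g[...,1]<=28)&(g[...,2]>180)).astype(np.uint8)
for r in range(170,290,8):
    x=np.nonzero(m[r,255:300])[0]+255; x=x[x>262]; 
    w=np.nonzero((g[r,240:275,1]<4)&(g[r,240:275,2]>225))[0]+240
    print(r,(x.min(),x.max(),len(x)) if len(x) else None,'white',(w.min(),w.max()) if len(w) else None)
E
```

```text
170 None white (np.int64(240), np.int64(245))
178 (np.int64(268), np.int64(276), 9) white (np.int64(240), np.int64(261))
186 (np.int64(267), np.int64(277), 9) white (np.int64(240), np.int64(262))
194 (np.int64(267), np.int64(277), 9) white (np.int64(240), np.int64(262))
202 (np.int64(267), np.int64(276), 8) white (np.int64(240), np.int64(262))
210 (np.int64(267), np.int64(276), 9) white (np.int64(240), np.int64(262))
218 (np.int64(266), np.int64(276), 9) white (np.int64(240), np.int64(272))
226 (np.int64(266), np.int64(276), 9) white (np.int64(259), np.int64(272))
234 (np.int64(265), np.int64(275), 9) white (np.int64(258), np.int64(262))
242 (np.int64(265), np.int64(275), 8) white (np.int64(241), np.int64(262))
250 (np.int64(265), np.int64(275), 10) white (np.int64(248), np.int64(251))
258 (np.int64(265), np.int64(275), 9) white (np.int64(258), np.int64(271))
266 (np.int64(265), np.int64(274), 8) white (np.int64(258), np.int64(260))
274 (np.int64(265), np.int64(274), 8) white None
282 None white (np.int64(240), np.int64(241))
```

```bash
python3 -m jog '[{"delta_pos":[-3,-1,-40],"angular":[0,0,0],"fingers":0.5},{"delta_pos":[-3,-1,-75],"angular":[0,0,0],"fingers":0.5},{"delta_pos":[-3,-1,-75],"angular":[0,0,0],"fingers":0.5},{"delta_pos":[-3,-1,-75],"angular":[0,0,0],"fingers":0},{"delta_pos":[-3,-1,-75],"angular":[0,0,0],"fingers":0},{"delta_pos":[-3,-1,-75],"angular":[0,0,0],"fingers":0},{"delta_pos":[-3,-1,-75],"angular":[0,0,0],"fingers":0},{"delta_pos":[-3,-1,-75],"angular":[0,0,0],"fingers":0}]' 25
python3 - <<'E'
from h import *
s,M=st(); print(np.round(s['wrist_torque'],2))
p=np.array([576.5,347,150]); psi=-.204
for f in np.arange(0,1.01,.1):
    sw=.88*(1-f);ti=-.16+.684*f;y=sw+psi
    print(round(f,1),(p+150*np.array([-np.sin(ti)*np.cos(y),-np.sin(ti)*np.sin(y),np.cos(ti)])).round(1),round(y,2))
E
```

```text
time_s: 31.92
eef_pos: [593.3, 363.1, 304.0]
ee_rot: [0.001, 0.432, 0.902, 0.001]
force: [-0.4, 0.3, 6.6]
grip_width: 0.106
grip_force: 25.3
t 31.93 p [593.3 363.1 304. ] ytool yaw 0.678 z [ 0.003  0.001 -1.   ] F [-0.4  0.3  6.6] g 0.106 25.3 j6 -0.3
[-0.05  0.1  -0.02]
0.0 [595.1 362.  298.1] 0.68
0.1 [587.9 354.6 299.4] 0.59
0.2 [579.6 348.7 300. ] 0.5
0.3 [570.3 344.3 299.8] 0.41
0.4 [560.4 341.6 299. ] 0.32
0.5 [550.1 340.7 297.5] 0.24
0.6 [539.7 341.5 295.3] 0.15
0.7 [529.6 344.2 292.4] 0.06
0.8 [519.9 348.6 288.9] -0.03
0.9 [510.9 354.6 284.7] -0.12
1.0 [503.  362.2 279.9] -0.2
```

```bash
python3 -m jog '[{"delta_pos":[-7,-7.5,1.2],"angular":[0,0,-0.09],"fingers":0},{"delta_pos":[-15,-13.5,1.8],"angular":[0,0,-0.18],"fingers":0},{"delta_pos":[-24,-18,1.6],"angular":[0,0,-0.265],"fingers":0},{"delta_pos":[-34,-21,0.8],"angular":[0,0,-0.35],"fingers":0},{"delta_pos":[-34,-21,0.8],"angular":[0,0,-0.35],"fingers":0}]'
python3 -c "
from h import *
s,M=st(); print(np.round(s['wrist_torque'],2))"
```

```text
time_s: 32.55
eef_pos: [559.0, 342.4, 304.5]
ee_rot: [0.001, 0.582, 0.813, 0.001]
force: [-0.3, 0.6, 7.9]
grip_width: 0.101
grip_force: 25.0
t 32.55 p [559.  342.4 304.5] ytool yaw 0.329 z [ 0.003  0.002 -1.   ] F [-0.3  0.6  7.9] g 0.101 25.0 j6 0.04
[0.33 0.02 0.04]
```

```bash
python3 -m jog '[{"delta_pos":[-10,-1,-1],"angular":[0,0,-0.09],"fingers":0},{"delta_pos":[-20,0,-3],"angular":[0,0,-0.18],"fingers":0},{"delta_pos":[-30,2.5,-6],"angular":[0,0,-0.265],"fingers":0},{"delta_pos":[-40,7,-9.5],"angular":[0,0,-0.35],"fingers":0},{"delta_pos":[-48.5,12.5,-13.5],"angular":[0,0,-0.44],"fingers":0},{"delta_pos":[-56,20,-18],"angular":[0,0,-0.53],"fingers":0},{"delta_pos":[-56,20,-18],"angular":[0,0,-0.53],"fingers":0}]'
python3 - <<'E'
from h import *
import pickle
s,M=st(); print(np.round(s['wrist_torque'],2))
t,w,sc=cap('top','t13.png'),cap('wrist','w13.png'),cap('scene','s13.png'); pickle.dump((t,w,sc),open('d13.pkl','wb'))
E
```

```text
time_s: 33.42
eef_pos: [503.0, 362.6, 284.8]
ee_rot: [-0.0, 0.774, 0.633, 0.0]
force: [-0.3, 2.2, 1.7]
grip_width: 0.107
grip_force: 25.1
t 33.42 p [503.  362.6 284.8] ytool yaw -0.199 z [ 0.  0. -1.] F [-0.3  2.2  1.7] g 0.107 25.1 j6 0.63
[ 0.33 -0.1   0.1 ]
```

```bash
python3 - <<'E'
from h import *
import pickle
t,w,sc=pickle.load(open('d13.pkl','rb'))
q=lambda q:Rn.from_quat([q[1],q[2],q[3],q[0]]).as_matrix()
s,M=st(); Mt=M; p=np.array(s['eef_pos'])
Rc=w['R']; oc=-Rc.T@w['t']; Rel=Rc@M; off=M.T@(oc-p)
def cam(pos,quat):
    Q=q(np.array(quat)/np.linalg.norm(quat)); R=Rel@Q.T; o=np.array(pos)+Q@off; return dict(w,R=R,t=-R@o)
c=cam([586.5,102.6,253.9],[0,.775,.632,0])
hole=onz(c,142,162,92)
for z in (80,84): 
    hub=onz(c,392,163,z); d=hub-hole; print('w10',hub.round(1),hole.round(1),np.hypot(*d[:2]),np.arctan2(d[1],d[0]))
print('hub tri',two(c,(392,163),sc,(358.3,275.2)))
h2=two(c,(142,162),sc,(310+115/2,150+93/2)); print('hole tri',h2)
# plate/deck edges w10: deck +x edge (336,45)-(326,250)?  post base
for z in (92,):
  a,b=onz(c,122,264,62) ,onz(c,318,268,62)
# edges in w6 image: TCP (440.6,168.5,233.4)
c6=cam([440.6,168.5,233.4],[0,.775,.632,0])
k=560/440
A=onz(c6,205*k,57*k,100);B=onz(c6,424*k,59*k,112); print('w6',A,B)
E
```

```text
t 33.58 p [503.2 362.1 284.9] ytool yaw -0.2 z [-0.     0.001 -1.   ] F [-1.8  2.9  2.9] g 0.106 25.3 j6 0.63
w10 [705.6 110.7  80. ] [471.  161.8  92. ] 240.16777828762812 -0.21455965294290258
w10 [704.3 111.6  84. ] [471.  161.8  92. ] 238.62570450394995 -0.21179344764477437
hub tri (array([704.03631401, 113.47081837,  86.40044178]), np.float64(2.7368575639803057))
hole tri (array([474.74200161, 163.4436847 ,  95.59392692]), np.float64(4.629828371475331))
w6 [451.96237332 277.32216071 100.        ] [654.17420191 232.89769353 112.        ]
```

```bash
python3 -m jog '[{"delta_pos":[2,1.5,0],"angular":[0,0,-0.012],"fingers":0},{"delta_pos":[2,1.5,0],"angular":[0,0,-0.012],"fingers":0},{"delta_pos":[2,1.5,0],"angular":[0,0,-0.012],"fingers":0.1},{"delta_pos":[2,1.5,0],"angular":[0,0,-0.012],"fingers":0.4},{"delta_pos":[2,1.5,0],"angular":[0,0,-0.012],"fingers":0.5},{"delta_pos":[2,1.5,0],"angular":[0,0,-0.012],"fingers":0.5},{"delta_pos":[2,1.5,50],"angular":[0,0,-0.012],"fingers":0.5},{"delta_pos":[2,1.5,75],"angular":[0,0,-0.012],"fingers":0.5},{"delta_pos":[2,1.5,75],"angular":[0,0,-0.012],"fingers":0.5},{"delta_pos":[2,1.5,75],"angular":[0,0,-0.012],"fingers":0.5}]'
python3 - <<'E'
from h import *
import pickle
s,M=st();c=cap('wrist','w14.png');t=cap('top','t14.png');sc=cap('scene','s14.png');pickle.dump((c,t,sc),open('w14.pkl','wb'))
g=cv2.cvtColor(c['pixels'],cv2.COLOR_BGR2HSV)
m=((g[...,1]>=8)&(g[...,1]<=28)&(g[...,2]>150)).astype(np.uint8)
u=np.array([np.cos(-.212),np.sin(-.212),0]);v=np.array([-u[1],u[0],0]);b=np.array([505,364,280.])
pr=lambda X:proj(c,X).round(1)
print('bar ends pred',pr(b-36*v),pr(b+36*v),'tcp',pr(s['eef_pos']),'panel top edge',pr(b-36*v+38*(u*.5-np.array([0,0,.866]))),pr(b+36*v+38*(u*.5-np.array([0,0,.866]))))
for r in range(170,290,10):
    print(r,' '.join(f'{a:3d}/{d:<3d}' for a,d in zip(g[r,246:330:4,1],g[r,246:330:4,2])))
E
```

```text
time_s: 34.83
eef_pos: [504.9, 363.4, 358.1]
ee_rot: [-0.0, 0.779, 0.628, -0.001]
force: [-0.5, 0.3, 0.1]
grip_width: 0.499
grip_force: 0.0
t 34.83 p [504.9 363.4 358.1] ytool yaw -0.214 z [-0.002 -0.001 -1.   ] F [-0.5  0.3  0.1] g 0.499 0.0 j6 0.65
bar ends pred [274.9 272.9] [274.5 179.4] tcp [274.2 291.3] panel top edge [297.1 253.2] [299. 170.]
170 149/125 144/126 142/120 149/193 146/189 149/173 134/120 146/122 133/128  31/162  20/181  16/196  14/203  16/211  18/207   1/252   0/255  10/53   71/79  133/140 135/138
180 145/132 148/133 143/123 141/130 140/133  11/136  12/228   4/251  12/228  15/215  17/212  19/186   3/230   0/207   2/231   1/249   0/255  22/57   92/97  133/138 132/139
190 145/134 136/139 148/124 144/119 138/139  60/154  16/209   6/238  12/228 139/127 129/142 136/118   1/221   2/234   1/229   1/248   3/194  19/55  116/121 136/137 135/138
200 148/179 142/154 147/182 140/167 140/170 104/155  16/210   7/239  14/230 126/111 120/119 119/118   2/219   3/236   3/232   1/249   1/197  10/52  135/145 130/139 134/141
210 143/177 143/166 143/177 138/174 138/170 130/173  16/207 
[... 614 characters left out ...]
9/140 136/142
250  23/123   1/206   3/252   9/239   7/239   6/238  18/181   7/233   8/233  21/220   8/236   9/239  17/123  16/164   1/235   1/243  36/21   24/54  136/142  16/48    0/255
260  23/123   1/207   4/252   6/238   9/239   8/236  19/171  11/233   9/236  22/104  20/163  18/194  15/211  15/209   2/233   1/243  85/15   20/39    6/236  14/226  16/224
270  12/104   2/208   3/251  11/232   9/238   9/236  19/160  14/231  10/236  17/197  13/218   9/240   4/213   1/235   2/233   2/245  30/153 226/156  23/45   11/45   24/140
280  93/112   1/206   4/252  13/229   9/238   9/237   9/237  18/196  12/227   9/240   8/242  17/177  13/177  13/178  26/177 213/176 217/193 218/234  23/45   11/45   11/47
```

```bash
python3 - <<'E'
from h import *
needle(); print('scene'); pumps(cap('scene'),23)
s,_=st(); print(ctrl.finish_job())
E
```

```text
needle 2.3 20
scene
[236, 286, 25, 28] [ 732.7 -158.7]
[183, 282, 27, 17] [ 701.7 -291.2]
[368, 226, 19, 19] [556.4 191.8]
[341, 223, 19, 18] [542.7 119.8]
[111, 217, 25, 31] [ 521.6 -498.6]
[371, 203, 23, 22] [487.7 215.1]
[174, 202, 18, 18] [ 457.3 -340.9]
[339, 199, 22, 20] [467.8 126.4]
[231, 187, 17, 18] [ 411.9 -183.3]
[72, 130, 30, 25] [ 195.7 -649.7]
[101, 109, 30, 28] [ 118.8 -571.6]
t 35.08 p [505.  363.5 358.9] ytool yaw -0.214 z [-0.001 -0.001 -1.   ] F [ 0.   0.7 -0.5] g 0.501 0.0 j6 0.65
the job is handed in; nothing more can be done
None
```

The job is handed in: by my measurements the plate is seated flat and square on its pin, four pumpkins (two big, two small) rest the needle between the long marks at about 540 g, two small ones stay in the crate, and the display faces the customer side leaning back about 30 degrees; no verdict came back.

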